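# Pack the counter stationery away and fasten the box

### The job

Put the shop counter's small things away for the night: swing the hasp off its staple, open the steel box right up, and sort what lies on the counter into it - pens and highlighter flat in the long front bay, rubber stamps in the small bay at the back left (as the robot sees it), round pin tins in the larger bay at the back right. Then shut the lid fully and swing the hasp back down over the staple. Leave the stapler, shears, paperweight and mug where they are.

Things in the scene. Friction and masses are not known exactly. Their poses are not given: they have to be found in the camera images.
- box: Grey steel stationery box, fixed, 168 mm (x) by 224 mm (y), rim 70 mm high, walls 3 mm, floor 4 mm. Origin on the counter under its centre; -x is its front with the hasp, towards the robot, +x its back with the lid hinge, +y its left as the robot sees it. Two dividers, 3 mm thick, tops at 44 mm, make three bays: one long bay across the front, a small one back left, a larger one back right.
- pen_bay (a point): Centre of the floor (4 mm above the counter) of the long front bay, 66 mm (box x) by 218 mm (box y) clear. Axes as the box. For pens and highlighters, laid lengthwise, flat.
- stamp_bay (a point): Centre of the floor of the smaller back-left bay, 93 mm (box x) by 92 mm (box y) clear. Axes as the box. For rubber stamps.
- tin_bay (a point): Centre of the floor of the larger back-right bay, 93 mm (box x) by 123 mm (box y) clear. Axes as the box. For pin tins.
- lid (a joint): Angle of the lid, rad: 0 shut, grows as its front edge swings up and back about a line along the box's y, 86 mm behind the box centre, 70 mm above the counter; stop at 1.8 (about 1.7 clears the back bays for the hand). Stiff: stays where left, up to 6 N at a tab. Top at 73 mm when shut; will not shut on things above the rim. The fastened hasp lets its front lift only 7 mm.
- lid_tab_left (a point): Left lift tab on the lid's front edge, +80 mm along y from the middle: flat steel tongue 24 mm wide (y), 4 mm thick, sticking out 30 mm in the lid's plane. The point lies 16 mm out from the edge, 191 mm from the hinge line. Can be pinched from above by its sides (closing along the box's y) and turns between the pads as it swings with the lid. Axes as the lid.
- lid_tab_right (a point): Right lift tab on the lid's front edge, -80 mm along y from the middle: flat steel tongue 24 mm wide (y), 4 mm thick, sticking out 30 mm in the lid's plane. The point lies 16 mm out from the edge, 191 mm from the hinge line. Can be pinched from above by its sides (closing along the box's y) and turns between the pads as it swings with the lid. Axes as the lid.
- hasp (a joint): Angle of the hasp, rad: 0 hangs down over the staple (fastened), grows as its lower end swings out and up, stop at 2.2; clear of the staple from about 0.8. Stays where left, about 1 N at the tab. Steel strap 26 mm wide, 46 mm long, hinged at the middle of the lid's front edge; its slot passes over the fixed staple, 20 mm out from the box's front, 47 mm above the counter.
- hasp_hinge (a point): Middle of the hasp's hinge line, which runs along the box's y: with the lid shut 93 mm in front of the box centre and 72 mm above the counter; moves with the lid. Axes as the hasp.
- hasp_tab (a point): Grip point of the hasp's pull tab, a tongue 26 mm wide (y), 4 mm thick, 30 mm out at right angles from the strap's lower end. In the hasp's frame 17 mm out (-x) and 44 mm below (-z) its hinge; fastened it is 28 mm above the counter. Can be pinched from above by its sides (closing along the box's y) and led round the hinge, turning between the pads. Axes as the hasp.
- pen_1: Ball pen, grey barrel and black cap, 136 mm long, six-sided 12 mm barrel, about 20 g. Origin at its centre, x along its length. It may be absent.
- pen_2: Ball pen, white barrel and black cap, 136 mm long, six-sided 12 mm barrel, about 20 g. Origin at its centre, x along its length. It may be absent.
- highlighter: Flat highlighter marker, black body and grey cap, 109 mm long (x), 24 mm wide (y), 15 mm thick (z), about 25 g. Origin at its centre. Counts as a pen. It may be absent.
- stamp_1: Wooden rubber stamp, about 45 g: block 46 mm (x) by 26 mm (y) by 16 mm high with a turned handle, 56 mm high in all, its round knob 22 mm across from 34 mm to 54 mm height. Origin at the centre of its underside, z up the handle. It may be absent.
- stamp_2: Wooden rubber stamp, about 45 g: block 46 mm (x) by 26 mm (y) by 16 mm high with a turned handle, 56 mm high in all, its round knob 22 mm across from 34 mm to 54 mm height. Origin at the centre of its underside, z up the handle. It may be absent.
- tin_1: Round steel pin tin lying flat, 44 mm across, 22 mm high, about 50 g. Origin at the centre of its underside. It may be absent.
- tin_2: Round steel pin tin lying flat, 44 mm across, 22 mm high, about 50 g. Origin at the centre of its underside. It may be absent.
- stapler: Desk stapler, 115 mm (x) by 36 mm by 51 mm high, among the things. Bystander. Origin under its centre.
- shears: Tailor's shears lying flat, 250 mm long (x), about 80 mm wide, 12 mm high. Bystander. Origin at the pivot.
- paperweight: Green glass paperweight, 64 mm across, 40 mm high. Bystander. Origin under its centre.
- tea_mug: White mug, 76 mm across, 85 mm high. Bystander. Origin under its centre.

How it is judged:
On the way, in this order (a step that is already met when the one before it is completed fails the run):
1. the hasp is swung off the staple (value of joint hasp above 0.8 rad), for 0.2 s.
2. the lid is swung open, about upright (value of joint lid above 1.35 rad), for 0.2 s.
At the end, for the whole second after the job is handed in: Each pen and highlighter lies in the long front bay within 0.3 rad of level, each stamp in the small back-left bay, each tin in the larger back-right bay (centre between its walls, under 40 to 45 mm over its floor), at rest; lid shut within 0.03 rad, hasp within 0.15 rad of straight down (x of pen_1 in the frame of pen_bay between -0.033 and 0.033 m and y of pen_1 in the frame of pen_bay between -0.109 and 0.109 m and z of pen_1 in the frame of pen_bay between -0.005 and 0.04 m and linear speed of each of pen_1, pen_2, highlighter, stamp_1, stamp_2, tin_1, tin_2 below 0.03 m/s and angle between pen_1's own x axis and vertical between 1.27 and 1.87 rad and x of pen_2 in the frame of pen_bay between -0.033 and 0.033 m and y of pen_2 in the frame of pen_bay between -0.109 and 0.109 m and z of pen_2 in the frame of pen_bay between -0.005 and 0.04 m and angle between pen_2's own x axis and vertical between 1.27 and 1.87 rad and x of highlighter in the frame of pen_bay between -0.033 and 0.033 m and y of highlighter in the frame of pen_bay between -0.109 and 0.109 m and z of highlighter in the frame of pen_bay between -0.005 and 0.04 m and angle between highlighter's own x axis and vertical between 1.27 and 1.87 rad and x of stamp_1 in the frame of stamp_bay between -0.0465 and 0.0465 m and y of stamp_1 in the frame of stamp_bay between -0.046 and 0.046 m and z of stamp_1 in the frame of stamp_bay between -0.005 and 0.045 m and x of stamp_2 in the frame of stamp_bay between -0.0465 and 0.0465 m and y of stamp_2 in the frame of stamp_bay between -0.046 and 0.046 m and z of stamp_2 in the frame of stamp_bay between -0.005 and 0.045 m and x of tin_1 in the frame of tin_bay between -0.0465 and 0.0465 m and y of tin_1 in the frame of tin_bay between -0.0615 and 0.0615 m and z of tin_1 in the frame of tin_bay between -0.005 and 0.045 m and x of tin_2 in the frame of tin_bay between -0.0465 and 0.0465 m and y of tin_2 in the frame of tin_bay between -0.0615 and 0.0615 m and z of tin_2 in the frame of tin_bay between -0.005 and 0.045 m and value of joint lid below 0.03 rad and value of joint hasp below 0.15 rad and velocity of joint lid below 0.05 rad/s and velocity of joint hasp below 0.1 rad/s); the robot touches nothing.
It fails at once if a bystander (stapler, shears, paperweight, mug) is shifted more than 40 mm (distance of any of stapler, shears, paperweight, tea_mug from where it was at the start of the episode above 0.04 m).
Of pen_1, pen_2, highlighter, stamp_1, stamp_2, tin_1, tin_2 only 4 to 6 are there at a start; the rules pass over those that are not, and their reading is None.
At some moment in a run one of pen_1, pen_2, highlighter, stamp_1, stamp_2, tin_1, tin_2 may be knocked a few centimetres aside while the robot is not near it.
Once in a run the grip may slacken for a moment while it holds something.
It also fails if it takes over 210 s, if anything falls off the work surface, if the arm or the gripper's body presses on something with over 40 N, if the wrist force passes 120 N, or if a joint passes its speed limit or range.

### The arm

A 6-joint arm with a two-finger parallel gripper is mounted at the origin on the work surface. World frame = base frame: x ahead of the robot, y to its left, z up, the work surface at z = 0. Lengths are in m, angles in rad, forces in N, time in s.
With the tool pointing down it reaches from about 0.15 to 0.775 m from the base axis. Payload 6.1 kg.
Tool frame: the origin (TCP) lies at the very end of the fingers, on their centre line; the grasp point (between the pads) lies r.grip_point_offset behind it (r.grip_point_offset is the distance from the TCP to the grasp point, in m); z points along the fingers, y is the line along which they close (so a half turn about z gives the same grasp; the last joint's range is limited). The gripper opens to 85 mm and grips with 20 to 120 N. Pads are 22 mm wide; open, the fingers measure 114 mm over their backs; the gripper's body (76 mm by 85 mm) begins 54 mm behind the grasp point. The pads swing forward as they close: fully open they stand 13 mm farther back than shut.
Start: joints at [-1.318, 0.126, -0.04, 1.405, 0, 1.571], TCP at [0.131, -0.508, 0.204] pointing down, gripper open.
Joint ranges: [-2.72, 2.72], [-0.95, 1.95], [-1.27, 1.35], [-1.78, 2.02], [-1.46, 1.47], [-3.14, 3.14]. Speed limits (rad/s): [2.39, 2.39, 3.01, 3.14, 3.14, 3.14].

### API

Orientations are given as a 3x3 rotation matrix whose columns are the frame's x, y, z axes.
In Python, from workcell import status, camera, get_calibration, ticket, spot_in, outline_of, mark_of, r gives the robot as it stands.
- The arm moves only by the tool step_arm, never from a script. Its argument "commands" is a list of rows, each an object with "jaw": the finger opening in cm, from 0 to 8.54; "dp": the shift along the tool's x, y, z in cm, a list of three; "spin": the turn about the tool's z in degrees. In form: [{"jaw": jaw, "dp": [tx, ty, tz], "spin": spin}, ...]. A call has 1 to 10 rows; each row shifts and turns the commanded pose from where the row before left it, along the tool's axes as they then stand; what a row does not reach is not made up. A row lasts 1/10 s, in which the tool goes at most 50 mm and 8.59 degrees, less where a joint would pass 70% of its speed; a pose out of reach is approached as far as the arm can. A call with a gripper value outside its range is refused whole. The fingers move at their own pace and stop on an object; "grip_force" is the grip in N (left out, the last holds). Time passes only in rows, so rows that do not move let the fingers close. It gives the time, the measured TCP pose, the force, the opening and the grip force at its end, in the units of the state.
- status.get_state(): the state, without advancing time (a new reading comes with each control period).
- camera(name): name is "side" or "top"; returns the picture (420x560x3 uint8, blue, green, red); there is no depth.
- get_calibration(name): a dict with "fx", "fy", "cx", "cy" (pixels), "xyz" and "orientation" of the camera in the world. Camera axes: x right, y down, z forward; pixel columns grow to the right and rows downward; lengths in m; the calibration is good to about 2 mm. A picture is of the moment at which its call begins. get_calibration takes no time and is no camera call.
- ticket.hand_in(): hands the job in; it is judged then, once.
Trained networks look in the newest picture that a camera, given by its name, has taken for a name from the list of things; names that differ only in an ending like _2 or _b are one class to them, and where a whole thing is asked for, a point or a joint stands for the part that bears it (a point fixed in the world has none). Each returns a list of dicts, best first, with "confidence" (0 to 1); they miss things now and then, are a little off and sometimes report something else, mostly with a low value. They report only what shows in the picture. A call takes as long as a camera call.
- spot_in(camera, target): "xyz" ([x, y, z] in m, in the coordinates of the camera as it stood for that picture, good to about 4 mm: the middle of the surface that is visible of it).
- outline_of(camera, target): "pixels" (420x560 bool, what is visible of it).
- mark_of(camera, target): "xyz" ([x, y, z] in m, in the coordinates of the camera as it stood for that picture, good to about 4 mm: a listed point, or the origin of a listed thing).
The state is a dict: "clock": time; "q": joint angles; "dq": joint speeds; "joint_torque": joint torques, N m; "position": TCP position; "tool_rot": TCP orientation; "wrist_force": force on the tool from outside, world axes, zero at the start; "ft_torque": the same for the moment, N m; "grip_width": finger opening in m; "finger_force": force on a finger pad.
Only numpy, scipy, OpenCV 4.12 (cv2) and the standard library are available. Lean on these libraries where they do the work, as an engineer would, in place of code of your own. Each camera call takes 0.05 s, during which the arm holds its last target. There are 200 camera calls.

## Working session

There is one attempt and no reset: what is moved stays moved. The work goes in short steps, Python scripts to look and compute and a tool call to move; the robot and the scene stay as the last step left them, time stands still between calls to the robot, and variables do not carry over. Pictures are saved under pics/ and viewed, at most 14 in all, crops included, and the job is handed in when it is done.

Besides the shell and the picture viewer there is one more tool, called after ">>>" in YAML: its name, and indented under it one key for each argument. step_arm: Moves the arm, as the interface text tells. Its arguments: {"type":"object","properties":{"commands":{"type":"array"},"grip_force":{"type":"number"}},"required":["commands"]}

```bash
ls; mkdir -p pics
cat > h.py <<'E'
import numpy as np, cv2
from workcell import status, camera, get_calibration, ticket, spot_in, outline_of, mark_of, r
def world(cam,p):
    c=get_calibration(cam); return np.array(c["orientation"])@np.array(p)+np.array(c["xyz"])
def ray(cam,u,v,z):
    c=get_calibration(cam); d=np.array(c["orientation"])@np.array([(u-c["cx"])/c["fx"],(v-c["cy"])/c["fy"],1]); o=np.array(c["xyz"])
    return o+d*(z-o[2])/d[2]
E
python3 - <<'E'
from h import *
for n in("top","side"):
    c=get_calibration(n);print({k:np.round(v,3).tolist() for k,v in c.items()})
    cv2.imwrite(f"pics/{n}0.png",camera(n))
    for t in["box","pen_bay","stamp_bay","tin_bay","lid_tab_left","lid_tab_right","hasp_hinge","hasp_tab","pen_1","highlighter","stamp_1","tin_1","stapler","shears","paperweight","tea_mug"]:
        print(n,t,[(round(d["confidence"],2),np.round(world(n,d["xyz"]),3).tolist()) for d in mark_of(n,t)])
s=status.get_state();print({k:np.round(v,3).tolist() for k,v in s.items()},r.grip_point_offset)
E
```

```text
pics
{'fx': 510.286, 'fy': 510.286, 'cx': 290.662, 'cy': 203.856, 'xyz': [0.478, 0.119, 1.448], 'orientation': [[-0.023, -0.997, 0.073], [-1.0, 0.022, -0.023], [0.021, -0.073, -0.997]]}
top box [(0.96, [0.528, -0.25, 0.001])]
top pen_bay []
top stamp_bay []
top tin_bay []
top lid_tab_left [(0.92, [0.422, -0.186, 0.073])]
top lid_tab_right []
top hasp_hinge [(0.51, [0.436, -0.264, 0.074])]
top hasp_tab [(0.58, [0.42, -0.262, 0.027])]
top pen_1 [(0.54, [0.415, 0.189, 0.007])]
top highlighter [(0.67, [0.574, 0.197, 0.005])]
top stamp_1 [(0.57, [0.42, 0.366, 0.002])]
top tin_1 [(0.7, [0.583, 0.309, 0.002]), (0.61, [0.4, 0.284, -0.002])]
top stapler [(0.81, [0.413, 0.102, 0.0])]
top shears [(0.58, [0.773, 0.255, 0.003]), (0.23, [0.414, 0.108, 0.001])]
top paperweight [(0.8, [0.742, 0.068, 0.005]), (0.25, [0.42, -0.183, 0.075]), (0.2, [0.584, 0.313, 0.001])]
top tea_mug [(0.65, [0.495, 0.536, 0.0])]
{'fx': 472.379, 'fy': 472.379, 'cx': 276.18, 'cy': 204.248, 'xyz': [0.442, 0.835, 0.878], 'orientation': [[-0.979, -0.14, 0.146], [-0.202, 0.714, -0.67], [-0.01, -0.686, -0.728]]}
side box [(0.
[... 589 characters left out ...]
 0.284, -0.003]), (0.56, [0.581, 0.311, 0.001])]
side stapler [(0.97, [0.418, 0.108, -0.002])]
side shears [(0.77, [0.772, 0.256, 0.006]), (0.18, [0.417, 0.192, 0.005])]
side paperweight [(0.93, [0.74, 0.063, -0.001]), (0.55, [0.42, 0.105, 0.003])]
side tea_mug [(0.95, [0.494, 0.53, 0.001])]
{'clock': 1.7, 'q': [-1.318, 0.126, -0.04, 1.405, -0.0, 1.571], 'dq': [0.0, 0.0, -0.001, -0.001, -0.0, 0.001], 'joint_torque': [-0.002, -43.57, 35.309, 0.001, -0.0, 0.0], 'position': [0.131, -0.508, 0.204], 'tool_rot': [[0.968, 0.25, -0.0], [0.25, -0.968, -0.0], [-0.0, 0.0, -1.0]], 'wrist_force': [-0.491, 0.543, 0.31], 'ft_torque': [-0.032, 0.025, -0.019], 'finger_force': 0.0, 'grip_width': 0.085} 0.0187
```

View pics/top0.png

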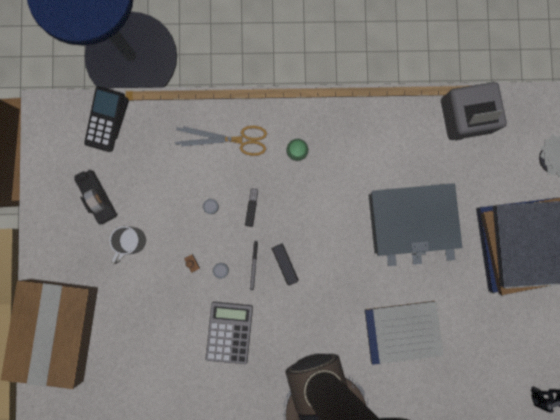

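View pics/side0.png

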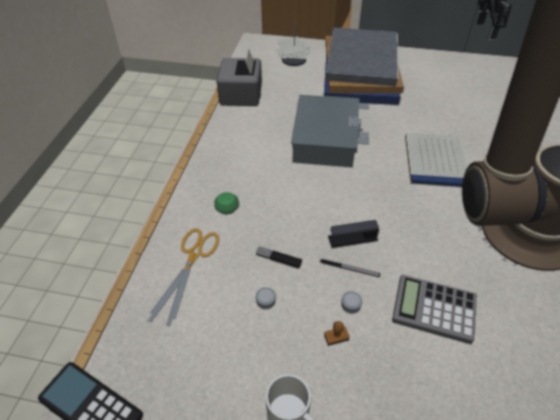

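Counter shows one grey-barrel pen (top image ~254,265), highlighter (252,207), one stamp (192,263), two tins (210,206) and (221,270). The box is at about (416,220), with its tabs and hasp along the lower edge. Next I'll refine the poses.

```bash
cat >> h.py <<'E'
from scipy.optimize import least_squares
LOC={"box":(0,0,0),"lid_tab_left":(-.105,.08,.0715),"lid_tab_right":(-.105,-.08,.0715),"hasp_hinge":(-.093,0,.072),"hasp_tab":(-.110,0,.028)}
def fitbox(obs):
    def f(p):
        c,s=np.cos(p[2]),np.sin(p[2])
        return np.concatenate([[p[0]+c*LOC[n][0]-s*LOC[n][1]-w[0],p[1]+s*LOC[n][0]+c*LOC[n][1]-w[1]] for n,w in obs])
    return least_squares(f,[.53,-.25,.08],loss="soft_l1",f_scale=.004)
def outl(cam,t,z):
    res=[]
    for d in outline_of(cam,t):
        m=d["pixels"].astype(np.uint8); ys,xs=np.nonzero(m)
        if len(xs)<8: continue
        P=np.array([ray(cam,u,v,z)[:2] for u,v in zip(xs,ys)],np.float32)
        (cx,cy),(w,h),a=cv2.minAreaRect(P); mu=P.mean(0)
        e,V=np.linalg.eigh(np.cov((P-mu).T)); yaw=np.arctan2(V[1,1],V[0,1])
        res.append((round(d["confidence"],2),np.round([cx,cy,w,h],3).tolist(),"mean",np.round(mu,3).tolist(),"yaw",round(float(yaw),3)))
    return res
E
python3 - <<'E'
from h import *
obs=[]
for k in range(2):
  for n in("top","side"):
    camera(n)
    for t in LOC:
        for d in mark_of(n,t)[:1]:
            w=world(n,d["xyz"]); obs.append((t,w)); print(n,t,np.round(w,3))
f=fitbox(obs); print(f.x.round(4),f.fun.round(3))
for t,z in[("pen_1",.008),("highlighter",.012),("stamp_1",.016),("tin_1",.02),("stapler",.05)]:
    for n in("top","side"): print(n,t,outl(n,t,z))
E
```

```text
top box [ 0.527 -0.251 -0.002]
top lid_tab_left [ 0.419 -0.184  0.07 ]
top lid_tab_right [ 0.428 -0.338  0.075]
top hasp_hinge [ 0.437 -0.261  0.073]
top hasp_tab [ 0.418 -0.258  0.025]
side box [ 0.534 -0.258  0.001]
side lid_tab_left [ 0.425 -0.183  0.076]
side lid_tab_right [0.582 0.309 0.   ]
side hasp_hinge [ 0.441 -0.261  0.07 ]
side hasp_tab [ 0.422 -0.262  0.03 ]
top box [ 0.526 -0.25  -0.   ]
top lid_tab_left [ 0.42  -0.182  0.075]
top lid_tab_right [ 0.43  -0.339  0.074]
top hasp_hinge [ 0.436 -0.261  0.075]
top hasp_tab [ 0.419 -0.26   0.028]
side box [ 0.533 -0.257  0.004]
side lid_tab_left [ 0.419 -0.185  0.076]
side lid_tab_right [ 0.433 -0.344  0.073]
side hasp_hinge [ 0.439 -0.265  0.07 ]
side hasp_tab [ 0.419 -0.264  0.028]
[ 0.5303 -0.2539  0.0748] [ 0.004 -0.003  0.001  0.002  0.003 -0.003  0.001  0.001  0.003 -0.004
 -0.003  0.004 -0.005  0.001 -0.15  -0.651 -0.004  0.    -0.001  0.
  0.004 -0.004 -0.     0.     0.001 -0.002  0.001 -0.     0.002 -0.002
 -0.003  0.003  0.001  0.003 -0.001  0.003 -0.002  0.004  0.002  0.002]
top pen_1 [(0.69, [0.415, 0.194, 0.011, 0.131], 'mean', [0.41499999165534973, 0.1940000057220459], 'yaw', 3.04)]
side pen_1 [(0.88, [0.413, 0.193, 0.017, 0.135], 'mean', [0.4129999876022339, 0.19300000369548798], 'yaw', 3.041)]Traceback (most recent call last):
  File "<stdin>", line 11, in <module>
  File "h.py", line 20, in outl
    P=np.array([ray(cam,u,v,z)[:2] for u,v in zip(xs,ys)],np.float32)
                ~~~^^^^^^^^^^^
  File "h.py", line 6, in ray
    c=get_calibration(cam); d=np.array(c["orientation"])@np.array([(u-c["cx"])/c["fx"],(v-c["cy"])/c["fy"],1]); o=np.array(c["xyz"])
ValueError: time passes only in moves, steps and waits
```

```bash
sed -i '2a _g=get_calibration; _C={n:_g(n) for n in("top","side")}; get_calibration=lambda n:_C[n]' h.py
sed -i 's/def fitbox(obs):/&\n    obs=[o for o in obs if o[1][1]<-.1]/' h.py
cat >> h.py <<'E'
def at():
    s=status.get_state(); R=np.array(s["tool_rot"]); return np.array(s["position"]),R,np.arctan2(R[1,0],R[0,0]),s
def go(x,y,phi=None):
    "cm along tool axes after the spin (deg) that brings tool x to phi"
    p,R,f,s=at(); phi=f if phi is None else phi
    d=np.array([x,y])-p[:2]; c,q=np.cos(phi),np.sin(phi)
    sp=(np.degrees(f-phi)+90)%180-90
    ph2=f-np.radians(sp); c,q=np.cos(ph2),np.sin(ph2)
    print("spin",round(sp,1),"q6 after~",round(s["q"][5]-np.radians(sp),2),"dx,dy",np.round(100*np.array([c*d[0]+q*d[1],q*d[0]-c*d[1]]),2),"z",p[2].round(4))
E
python3 - <<'E'
from h import *
obs=[]
for n in("top","side"):
    camera(n)
    for t in LOC:
        for d in mark_of(n,t)[:1]:
            obs.append((t,world(n,d["xyz"])))
f=fitbox(obs); print(f.x.round(4))
for t,z in[("highlighter",.012),("stamp_1",.016),("tin_1",.02),("stapler",.05)]:
    for n in("top","side"): print(n,t,outl(n,t,z))
go(.421,-.262,.075)
E
```

```text
[ 0.5301 -0.2547  0.072 ]
top highlighter [(0.57, [0.577, 0.199, 0.027, 0.109], 'mean', [0.5740000009536743, 0.1979999989271164], 'yaw', 2.96)]
side highlighter [(0.95, [0.576, 0.198, 0.029, 0.107], 'mean', [0.5740000009536743, 0.19900000095367432], 'yaw', 2.956)]
top stamp_1 [(0.46, [0.424, 0.367, 0.044, 0.03], 'mean', [0.42500001192092896, 0.3659999966621399], 'yaw', -2.632), (0.27, [0.74, 0.067, 0.057, 0.06], 'mean', [0.7390000224113464, 0.06599999964237213], 'yaw', 2.925)]
side stamp_1 [(0.78, [0.427, 0.363, 0.05, 0.047], 'mean', [0.42399999499320984, 0.36500000953674316], 'yaw', 1.017)]
top tin_1 [(0.54, [0.404, 0.284, 0.041, 0.041], 'mean', [0.40299999713897705, 0.2849999964237213], 'yaw', 1.894), (0.52, [0.583, 0.311, 0.033, 0.037], 'mean', [0.5830000042915344, 0.31200000643730164], 'yaw', 3.125)]
side tin_1 [(0.79, [0.4, 0.289, 0.044, 0.056], 'mean', [0.4009999930858612, 0.289000004529953], 'yaw', 1.54), (0.79, [0.581, 0.313, 0.04, 0.051], 'mean', [0.5809999704360962, 0.31299999356269836], 'yaw', 1.855)]
top stapler [(0.76, [0.417, 0.107, 0.112, 0.034], 'mean', [0.4180000126361847, 0.10700000077486038], 'yaw', -2.734), (0.4, [0.517, -0.255, 0.215, 0.245], 'mean', [0.5260000228881836, -0.2549999952316284], 'yaw', 1.655)]
side stapler [(0.75, [0.415, 0.127, 0.129, 0.066], 'mean', [0.41499999165534973, 0.12800000607967377], 'yaw', -2.609), (0.29, [0.516, -0.247, 0.216, 0.318], 'mean', [0.5239999890327454, -0.23800000548362732], 'yaw', 1.618)]
spin 10.2 q6 after~ 1.39 dx,dy [ 30.73 -22.39] z 0.204
```

>>> step_arm:
  commands:
    - {"jaw": 5,"dp": [0,0,0],"spin": 5.1}
    - {"jaw": 5,"dp": [0,0,0],"spin": 5.1}
    - {"jaw": 5,"dp": [3.84,-2.8,0],"spin": 0}
    - {"jaw": 5,"dp": [3.84,-2.8,0],"spin": 0}
    - {"jaw": 5,"dp": [3.84,-2.8,0],"spin": 0}
    - {"jaw": 5,"dp": [3.84,-2.8,0],"spin": 0}
    - {"jaw": 5,"dp": [3.84,-2.8,0],"spin": 0}
    - {"jaw": 5,"dp": [3.84,-2.8,0],"spin": 0}
    - {"jaw": 5,"dp": [3.84,-2.8,0],"spin": 0}
    - {"jaw": 5,"dp": [3.84,-2.8,0],"spin": 0}
  grip_force: 30

```text
clock: 5.05
position: [0.4222, -0.2605, 0.2042]
tool_rot: [[0.997, 0.075, 0.001], [0.075, -0.997, -0.0], [0.001, 0.0, -1.0]]
wrist_force: [-0.5, -1.3, -0.3]
grip_width: 0.0501
finger_force: 0.0
```

```bash
python3 -c "
from h import *
go(.4203,-.2625,.073)"
```

```text
spin 0.1 q6 after~ 2.51 dx,dy [-0.2   0.19] z 0.2042
```

>>> step_arm:
  commands:
    - {"jaw": 5,"dp": [-0.2,0.2,4],"spin": 0}
    - {"jaw": 5,"dp": [0,0,4],"spin": 0}
    - {"jaw": 5,"dp": [0,0,4],"spin": 0}
    - {"jaw": 5,"dp": [0,0,3],"spin": 0}
    - {"jaw": 5,"dp": [0,0,2.4],"spin": 0}
    - {"jaw": 5,"dp": [0,0,2],"spin": 0}
    - {"jaw": 2,"dp": [0,0,0],"spin": 0}
    - {"jaw": 2,"dp": [0,0,0],"spin": 0}
    - {"jaw": 2,"dp": [0,0,0],"spin": 0}
    - {"jaw": 2,"dp": [0,0,0],"spin": 0}

```text
clock: 6.05
position: [0.42, -0.2647, 0.0114]
tool_rot: [[0.997, 0.075, 0.002], [0.075, -0.997, -0.001], [0.002, 0.001, -1.0]]
wrist_force: [-0.7, -0.0, 0.7]
grip_width: 0.0201
finger_force: 0.0
```

Run:
```python
from h import *
for n in("side","top"):
    im=camera(n); 
    u,v=(320,120) if n=="side" else (416,235)
    cr=im[v-60:v+60,u-80:u+80]; cv2.imwrite(f"pics/{n}1.png",cv2.resize(cr,None,fx=4,fy=4,interpolation=cv2.INTER_CUBIC))
    for t in("hasp_tab","hasp_hinge"): print(n,t,[(round(d["confidence"],2),np.round(world(n,d["xyz"]),3).tolist()) for d in mark_of(n,t)])
```

```text
side hasp_tab [(0.61, [0.418, -0.186, 0.076]), (0.52, [0.421, -0.262, 0.026])]
side hasp_hinge [(0.55, [0.441, -0.261, 0.073])]
top hasp_tab [(0.44, [0.419, -0.26, 0.028])]
top hasp_hinge [(0.38, [0.435, -0.262, 0.072])]
```

View pics/side1.png

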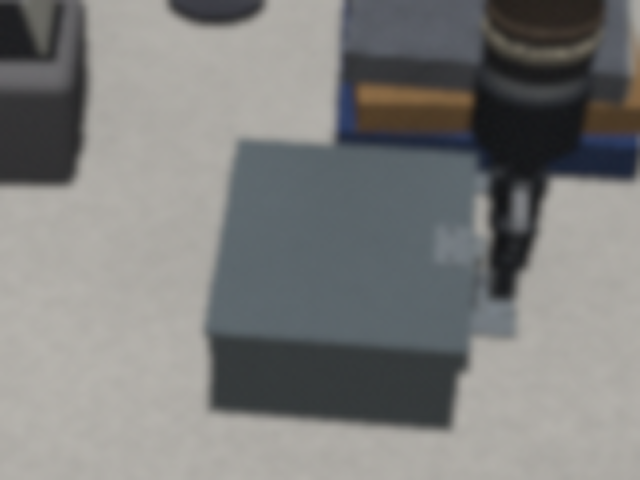

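View pics/top1.png

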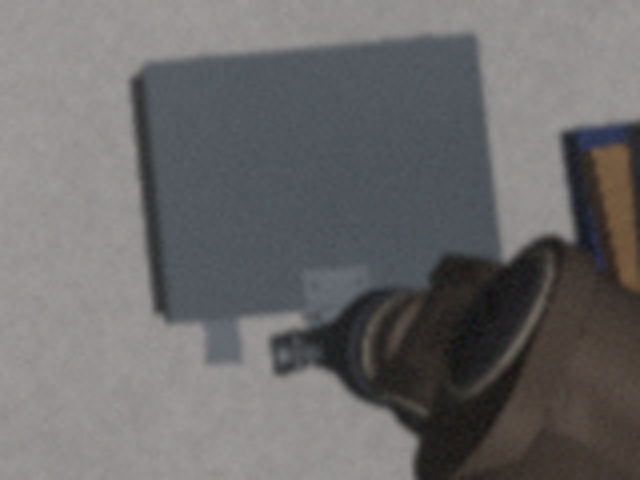

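The side view shows the fingers just in front of the box by the hasp. The top view shows the near finger at crop (290,350), and the tab itself is hidden under the wrist. I'll check the tab's position in the first picture.

Run:
```python
from h import *
im=cv2.imread("pics/top0.png"); cr=im[225:275,375:465]; cv2.imwrite("pics/c0.png",cv2.resize(cr,None,fx=8,fy=8,interpolation=cv2.INTER_CUBIC))
def proj(n,p):
    c=get_calibration(n);q=np.array(c["orientation"]).T@(np.array(p)-c["xyz"]);return (q[0]/q[2]*c["fx"]+c["cx"],q[1]/q[2]*c["fy"]+c["cy"])
for P in[(.4203,-.2625,.028),(.42,-.2647,.03),(.42,-.2547,.0114),(.42,-.2747,.0114)]: print(P,np.round(proj("top",P),1),np.round(proj("side",P),1))
print(status.get_state()["grip_width"])
```

```text
(0.4203, -0.2625, 0.028) [417.1 259. ] [363.9 135.1]
(0.42, -0.2647, 0.03) [418.1 259.1] [364.1 134.1]
(0.42, -0.2547, 0.0114) [412.8 259. ] [363.  141.4]
(0.42, -0.2747, 0.0114) [419.8 258.8] [363.6 137.1]
0.01989248503450242
```

View pics/c0.png

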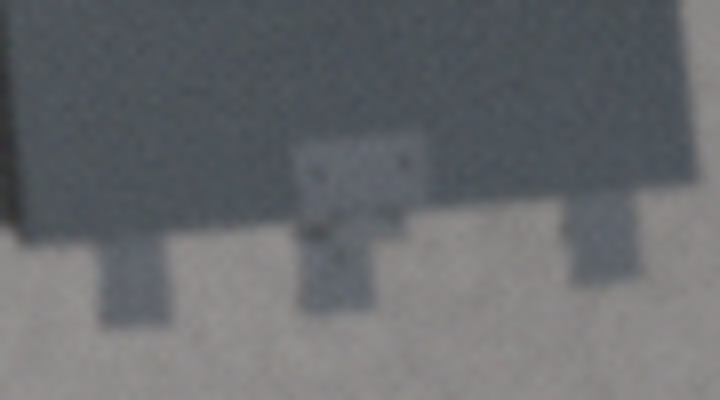

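>>> step_arm:
  commands:
    - {"jaw": 1,"dp": [0,0,0],"spin": 0}
    - {"jaw": 0,"dp": [0,0,0],"spin": 0}
    - {"jaw": 0,"dp": [0,0,0],"spin": 0}
    - {"jaw": 0,"dp": [0,0,0],"spin": 0}
  grip_force: 30

```text
clock: 6.75
position: [0.4189, -0.2622, 0.01]
tool_rot: [[0.997, 0.076, 0.0], [0.076, -0.997, 0.004], [0.001, -0.004, -1.0]]
wrist_force: [-0.1, 6.0, 4.3]
grip_width: 0.0044
finger_force: 29.4
```

Run:
```python
from h import *
im=camera("side"); cr=im[85:165,310:430]; cv2.imwrite("pics/side2.png",cv2.resize(cr,None,fx=6,fy=6,interpolation=cv2.INTER_CUBIC))
```

```text
(no output)
```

View pics/side2.png

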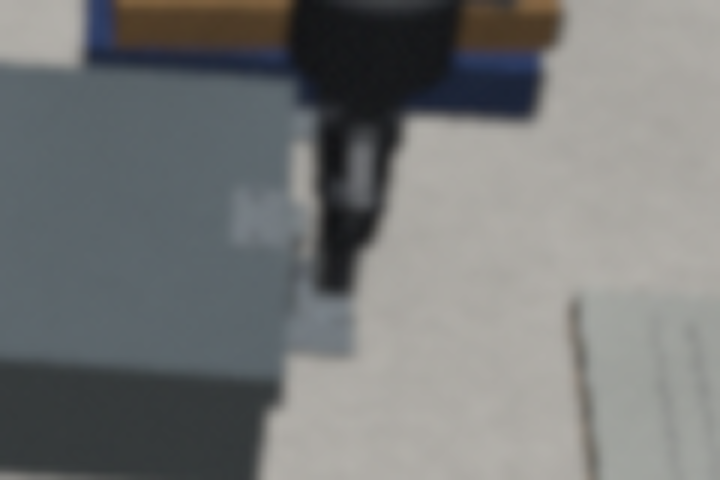

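>>> step_arm:
  commands:
    - {"jaw": 0,"dp": [-0.4,0,-0.2],"spin": 0}
    - {"jaw": 0,"dp": [-0.4,0,-0.2],"spin": 0}
    - {"jaw": 0,"dp": [-0.4,0,-0.3],"spin": 0}
    - {"jaw": 0,"dp": [-0.3,0,-0.3],"spin": 0}

```text
clock: 7.2
position: [0.4036, -0.2652, 0.0202]
tool_rot: [[0.997, 0.075, -0.001], [0.075, -0.997, 0.0], [-0.001, -0.0, -1.0]]
wrist_force: [0.7, -0.3, -0.2]
grip_width: 0.0
finger_force: 0.0
```

Run:
```python
from h import *
for n in("side","top"):
    camera(n)
    for t in("hasp_tab","hasp_hinge","lid_tab_left"): print(n,t,[(round(d["confidence"],2),np.round(world(n,d["xyz"]),3).tolist()) for d in mark_of(n,t)])
print(np.round(status.get_state()["ft_torque"],2))
```

```text
side hasp_tab [(0.39, [0.423, -0.261, 0.026])]
side hasp_hinge [(0.67, [0.44, -0.263, 0.073]), (0.35, [0.533, -0.254, 0.001])]
side lid_tab_left [(0.67, [0.419, -0.183, 0.076])]
top hasp_tab [(0.45, [0.423, -0.259, 0.028])]
top hasp_hinge [(0.6, [0.438, -0.262, 0.073])]
top lid_tab_left [(0.8, [0.422, -0.184, 0.074])]
[ 0.01 -0.02  0.  ]
```

>>> step_arm:
  commands:
    - {"jaw": 2,"dp": [-3,0,0],"spin": 0}
    - {"jaw": 2,"dp": [-2,0,0],"spin": 0}
    - {"jaw": 2,"dp": [0,0,0],"spin": 0}

```text
clock: 7.9
position: [0.3522, -0.2685, 0.0197]
tool_rot: [[0.997, 0.073, -0.001], [0.073, -0.997, 0.001], [-0.001, -0.001, -1.0]]
wrist_force: [0.4, -1.0, 0.8]
grip_width: 0.0202
finger_force: 0.0
```

```bash
cat >> h.py <<'E'
def proj(n,p):
    c=get_calibration(n);q=np.array(c["orientation"]).T@(np.array(p)-c["xyz"]);return (q[0]/q[2]*c["fx"]+c["cx"],q[1]/q[2]*c["fy"]+c["cy"])
E
python3 - <<'E'
from h import *
im=camera("side"); p=at()[0]; print(p)
cr=cv2.resize(im[85:165,310:430],None,fx=6,fy=6,interpolation=cv2.INTER_CUBIC)
for dz in(0,.0187):
    for dy in(-.01,.01):
        u,v=proj("side",p+[0,dy,dz]); cv2.drawMarker(cr,(int((u-310)*6+3),int((v-85)*6+3)),(0,0,255) if dz==0 else (0,255,0),0,14)
u,v=proj("side",(.4203,-.2625,.028)); cv2.drawMarker(cr,(int((u-310)*6+3),int((v-85)*6+3)),(255,0,0),0,14)
cv2.imwrite("pics/side3.png",cr)
E
```

```text
[ 0.35373087 -0.2689835   0.02002809]
```

View pics/side3.png

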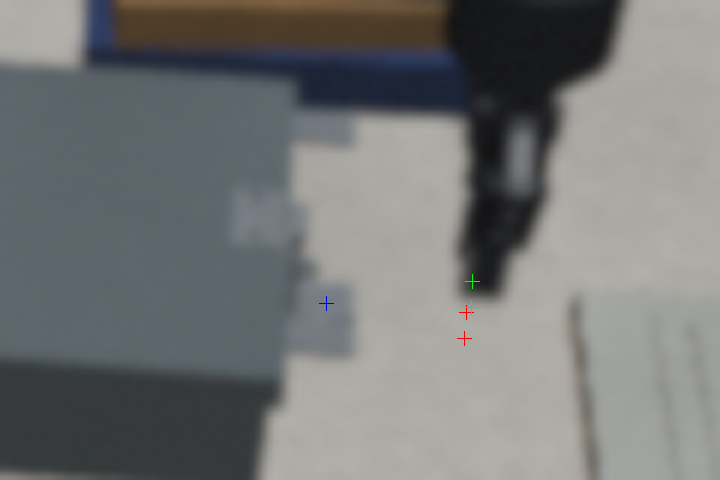

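The fingertip shows at crop (483,297), but the reported TCP projects to about (464,338). So the fingers look roughly 20 mm higher (or farther in -y) than reported. I'll check this from the top.

Run:
```python
from h import *
im=camera("top"); p=at()[0]
cr=cv2.resize(im[220:320,360:490],None,fx=6,fy=6,interpolation=cv2.INTER_CUBIC)
for dz in(0,.0187,.073):
    for dy in(-.01,.01):
        u,v=proj("top",p+[0,dy,dz]); cv2.drawMarker(cr,(int((u-360)*6+3),int((v-220)*6+3)),{0:(0,0,255),.0187:(0,255,0),.073:(255,0,0)}[dz],0,14)
cv2.imwrite("pics/top3.png",cr)
```

```text
(no output)
```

View pics/top3.png

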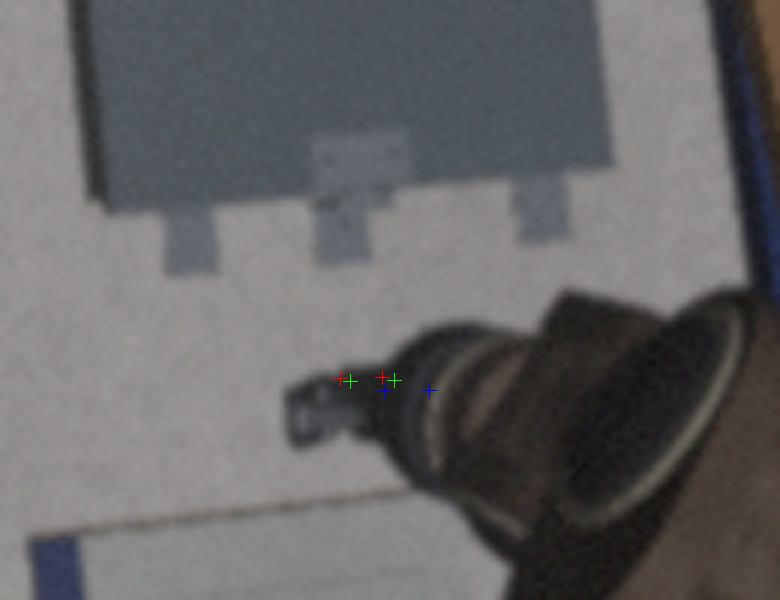

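Run:
```python
from h import *
for z in(.01,.02,.03,.04,.05,.06): print(z,ray("side",390.5,134.5,z).round(4),ray("top",407.8,289.7,z).round(4))
s=status.get_state(); print(np.round(s["q"],3),s["position"])
```

```text
0.01 [ 0.3439 -0.3034  0.01  ] [ 0.3346 -0.2375  0.01  ]
0.02 [ 0.345  -0.2902  0.02  ] [ 0.3356 -0.235   0.02  ]
0.03 [ 0.3461 -0.2771  0.03  ] [ 0.3366 -0.2326  0.03  ]
0.04 [ 0.3472 -0.264   0.04  ] [ 0.3376 -0.2301  0.04  ]
0.05 [ 0.3484 -0.2509  0.05  ] [ 0.3386 -0.2276  0.05  ]
0.06 [ 0.3495 -0.2378  0.06  ] [ 0.3396 -0.2251  0.06  ]
[-0.65   0.046 -0.539  0.984  0.     2.418] [ 0.35463993 -0.26925575  0.02019907]
```

>>> step_arm:
  commands:
    - {"jaw": 0,"dp": [0,0,0],"spin": 0}
    - {"jaw": 0,"dp": [0,0,0],"spin": 0}
    - {"jaw": 0,"dp": [0,0,0.4],"spin": 0}
    - {"jaw": 0,"dp": [0,0,0.4],"spin": 0}
    - {"jaw": 0,"dp": [0,0,0.4],"spin": 0}
    - {"jaw": 0,"dp": [0,0,0.3],"spin": 0}
    - {"jaw": 0,"dp": [0,0,0.2],"spin": 0}
    - {"jaw": 0,"dp": [0,0,0],"spin": 0}

```text
clock: 8.8
position: [0.354, -0.2688, 0.0026]
tool_rot: [[0.997, 0.075, -0.001], [0.075, -0.997, 0.0], [-0.001, -0.0, -1.0]]
wrist_force: [-0.1, -0.9, -0.7]
grip_width: -0.0002
finger_force: 0.0
```

>>> step_arm:
  commands:
    - {"jaw": 0,"dp": [0,0,0.2],"spin": 0}
    - {"jaw": 0,"dp": [0,0,0.2],"spin": 0}
    - {"jaw": 0,"dp": [0,0,0.2],"spin": 0}
    - {"jaw": 0,"dp": [0,0,0],"spin": 0}

```text
clock: 9.2
position: [0.3541, -0.2689, -0.0033]
tool_rot: [[0.997, 0.075, -0.0], [0.075, -0.997, 0.0], [-0.0, -0.0, -1.0]]
wrist_force: [-0.7, 0.0, -0.1]
grip_width: -0.0
finger_force: 0.0
```

Run:
```python
from h import *
ims=[camera("side")[85:165,340:430],camera("top")[230:310,380:470]]; p=at()[0];print(p)
o=[]
for n,im,(a,b) in zip(("side","top"),ims,((340,85),(380,230))):
    cr=cv2.resize(im,None,fx=4.4,fy=7,interpolation=cv2.INTER_CUBIC) if 0 else cv2.resize(im,None,fx=4.4,fy=4.4,interpolation=cv2.INTER_CUBIC)
    u,v=proj(n,p); cv2.drawMarker(cr,(int((u-a+.5)*4.4),int((v-b+.5)*4.4)),(0,0,255),0,10); o.append(cr)
cv2.imwrite("pics/m4.png",np.hstack(o))
```

```text
[ 0.35420366 -0.26893493 -0.00302587]
```

View pics/m4.png

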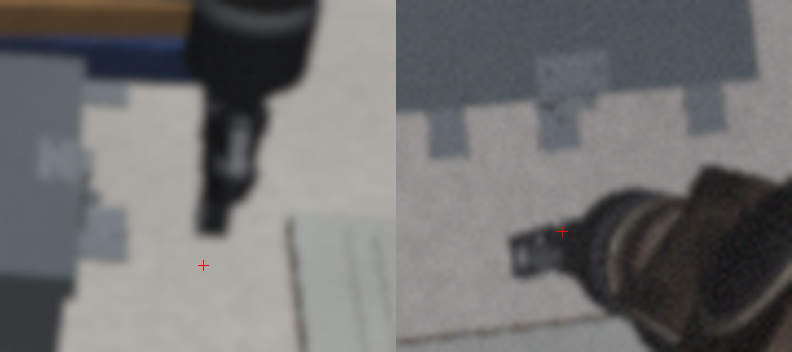

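Reading -3 mm with no contact, and the images show the tip about 20 mm above the marker. The reported TCP is clearly offset, so I'll probe the counter gently to measure it.

>>> step_arm:
  commands:
    - {"jaw": 0,"dp": [0,0,0.3],"spin": 0}
    - {"jaw": 0,"dp": [0,0,0.3],"spin": 0}
    - {"jaw": 0,"dp": [0,0,0.2],"spin": 0}
    - {"jaw": 0,"dp": [0,0,0.2],"spin": 0}
    - {"jaw": 0,"dp": [0,0,0.2],"spin": 0}
    - {"jaw": 0,"dp": [0,0,0],"spin": 0}

```text
clock: 9.9
position: [0.3541, -0.2688, -0.0153]
tool_rot: [[0.997, 0.075, -0.0], [0.075, -0.997, 0.0], [-0.0, -0.0, -1.0]]
wrist_force: [0.3, -0.7, -0.3]
grip_width: 0.0001
finger_force: 0.0
```

>>> step_arm:
  commands:
    - {"jaw": 0,"dp": [0,0,0.2],"spin": 0}
    - {"jaw": 0,"dp": [0,0,0.1],"spin": 0}
    - {"jaw": 0,"dp": [0,0,0],"spin": 0}

```text
clock: 10.2
position: [0.3542, -0.2689, -0.0182]
tool_rot: [[0.997, 0.075, -0.0], [0.075, -0.997, 0.0], [-0.0, -0.0, -1.0]]
wrist_force: [0.5, 0.4, 0.2]
grip_width: -0.0001
finger_force: 0.0
```

>>> step_arm:
  commands:
    - {"jaw": 0,"dp": [0,0,0.1],"spin": 0}
    - {"jaw": 0,"dp": [0,0,0.1],"spin": 0}
    - {"jaw": 0,"dp": [0,0,0],"spin": 0}

```text
clock: 10.5
position: [0.3542, -0.2689, -0.0201]
tool_rot: [[0.997, 0.075, -0.0], [0.075, -0.997, 0.0], [-0.0, -0.0, -1.0]]
wrist_force: [0.7, -0.6, -0.5]
grip_width: -0.0
finger_force: 0.0
```

>>> step_arm:
  commands:
    - {"jaw": 0,"dp": [0,0,0.1],"spin": 0}
    - {"jaw": 0,"dp": [0,0,0.1],"spin": 0}
    - {"jaw": 0,"dp": [0,0,0],"spin": 0}

```text
clock: 10.8
position: [0.3541, -0.2689, -0.0222]
tool_rot: [[0.997, 0.075, -0.0], [0.075, -0.997, 0.0], [-0.0, -0.0, -1.0]]
wrist_force: [-0.3, 0.2, 0.6]
grip_width: -0.0002
finger_force: 0.0
```

>>> step_arm:
  commands:
    - {"jaw": 0,"dp": [0,0,0.1],"spin": 0}
    - {"jaw": 0,"dp": [0,0,0.1],"spin": 0}
    - {"jaw": 0,"dp": [0,0,0],"spin": 0}

```text
clock: 11.1
position: [0.3542, -0.2689, -0.0242]
tool_rot: [[0.997, 0.075, -0.0], [0.075, -0.997, 0.0], [-0.0, -0.0, -1.0]]
wrist_force: [-0.7, 0.2, -0.6]
grip_width: 0.0002
finger_force: 0.0
```

```bash
cat >> h.py <<'E'
def tip():
    g=camera("side").max(2); p=at()[0]; u,v=map(int,proj("side",p))
    m=(g<75).astype(np.uint8); n,l,st,_=cv2.connectedComponentsWithStats(m[:,max(0,u-60):u+60])
    sub=l==1+np.argmax(st[1:,4]); ys,xs=np.nonzero(sub); b=ys.max(); sel=ys>=b-2
    print("reported proj",np.round(proj("side",p),1),"tip rows",b,"cols",np.unique(xs[sel])+max(0,u-60));
E
python3 - <<'E'
from h import *
tip()
E
```

```text
reported proj [384.5 150.5] tip rows 86 cols [391 392 393 394 395 396 397 398 399 400 401 402 403 404 405 406 407 408
 409 410]
```

Run:
```python
from h import *
g=camera("side").max(2); print("rows120-155, cols 376..402 step2"); print(g[120:158:1,376:402:2])
```

```text
rows120-155, cols 376..402 step2
[[172 172 172 166 105  30  22  41  73  70  42  71 151]
 [171 172 172 166 102  29  21  45  86  78  44  93 161]
 [171 171 170 166 103  28  20  50  96  86  51 119 169]
 [170 170 169 164 103  32  22  51  99  88  60 139 172]
 [169 169 169 164 103  32  23  52 100  88  68 149 174]
 [169 170 169 164 104  34  30  55 100  87  77 157 174]
 [169 170 171 164 103  35  41  62 101  88  89 161 173]
 [169 171 172 164 103  35  54  71 100  91 101 163 172]
 [170 172 173 165 103  36  60  76 101  93 103 164 172]
 [169 171 173 166 109  36  54  75 101  94  96 163 174]
 [171 171 172 168 119  38  44  69  95  88  88 161 175]
 [170 171 172 168 121  36  35  55  75  69  87 162 176]
 [170 171 171 167 113  33  27  40  52  49  98 165 176]
 [170 170 171 166 105  33  23  34  39  46 116 168 175]
 [170 170 170 165 101  34  22  33  36  63 138 170 174]
 [169 169 171 165  97  31  25  31  39  89 156 172 175]
 [169 170 172 162  92  33  29  37  64 117 167 175 177]
 [169 172 173 156  87  37  32  53 105 146 173 176 177]
 [169 171 171 149  82  39  34  70 140 166 174 176 176]
 [170 171 171 144  75 
[... 323 characters left out ...]
70 161 153 149 163 171 173 174 175 177]
 [172 174 174 174 172 168 168 172 173 173 175 176 176]
 [171 173 172 174 173 173 173 174 173 172 175 175 175]
 [172 172 172 173 174 174 173 173 173 173 174 174 174]
 [172 174 173 173 174 174 174 173 173 173 173 173 174]
 [173 174 173 173 174 174 175 174 174 174 172 174 175]
 [173 174 174 173 173 174 176 176 176 173 171 174 174]
 [174 175 175 173 173 173 176 178 177 172 172 174 174]
 [174 176 175 175 174 173 177 178 175 172 173 175 174]
 [175 176 176 176 174 174 176 176 173 172 172 175 175]
 [174 176 176 177 176 175 175 176 173 172 172 175 176]
 [173 175 174 176 176 175 175 176 174 174 174 175 176]
 [173 174 174 175 175 175 174 176 176 174 174 175 176]]
```

Run:
```python
from h import *
for z in(-.01,0,.01): print(ray("side",387,143.5,z).round(4))
g=camera("top").max(2); print("cols 388..430 step 2, rows 268..300"); print(g[272:300:1,394:436:2])
```

```text
[ 0.35   -0.2851 -0.01  ]
[ 0.351  -0.2725  0.    ]
[ 0.3521 -0.2599  0.01  ]
cols 388..430 step 2, rows 268..300
[[147 144 149 148 147 146 146 143 145 147 150 141 143 147 141 141 130 107
  100  99  97]
 [145 145 149 143 146 147 143 146 146 143 146 142 146 143 143 133  99  67
   55  54  66]
 [145 146 149 151 148 144 144 148 145 147 145 145 145 148 134  99  59  45
   41  46  57]
 [147 147 151 147 146 146 146 148 144 147 145 144 145 146 114  63  38  40
   48  55  69]
 [148 144 149 150 147 146 149 146 142 149 147 143 148 138  84  39  38  51
   46  72  68]
 [147 148 149 152 146 145 147 147 142 147 146 144 142 119  55  36  48  53
   68  76  55]
 [147 146 151 151 148 144 145 146 145 144 143 134 121  85  37  39  48  50
   85  72  47]
 [148 150 148 150 148 146 148 147 138 139 132 108  87  54  31  38  51  55
   82  55  47]
 [145 148 151 151 147 146 143 140 124 109 101  71  52  37  36  47  48  71
   72  47  43]
 [149 148 151 147 146 141 134 112  91  66  61  47  39  39  39  53  48  80
   61  37  60]
 [147 148 149 146 147 120  99  74  72  47  45  37  39  38  37  54  59  82
   49  34  65]
 [150 1
[... 806 characters left out ...]
6 146 145 122  91 108 126 140 133 127  89  39  42  52  94  56
   37  41  46]
 [151 150 145 147 146 141 128 135 138 146 149 143 119  46  41  53  80  50
   40  33  37]
 [150 149 146 149 147 147 147 142 142 146 145 149 137  67  38  53  67  45
   31  39  38]
 [147 149 147 148 147 146 149 148 147 147 146 148 143  93  47  53  50  45
   36  35  37]
 [148 151 146 148 146 149 148 145 144 146 143 148 149 129  64  47  49  38
   37  40  40]
 [149 153 150 149 148 149 147 144 148 149 149 145 149 143  96  46  43  34
   36  36  39]
 [147 153 148 147 149 151 147 146 151 147 149 147 148 147 124  65  43  41
   44  39  36]
 [151 152 151 147 149 149 148 148 148 150 149 146 147 150 141 106  58  48
   54  44  41]]
```

>>> step_arm:
  commands:
    - {"jaw": 0,"dp": [0,0,0.1],"spin": 0}
    - {"jaw": 0,"dp": [0,0,0.1],"spin": 0}
    - {"jaw": 0,"dp": [0,0,0.1],"spin": 0}
    - {"jaw": 0,"dp": [0,0,0],"spin": 0}

```text
clock: 11.65
position: [0.3542, -0.2689, -0.0272]
tool_rot: [[0.997, 0.075, -0.0], [0.075, -0.997, 0.0], [-0.0, -0.0, -1.0]]
wrist_force: [0.7, -0.2, 0.3]
grip_width: -0.0
finger_force: 0.0
```

>>> step_arm:
  commands:
    - {"jaw": 0,"dp": [0,0,0.1],"spin": 0}
    - {"jaw": 0,"dp": [0,0,0.1],"spin": 0}
    - {"jaw": 0,"dp": [0,0,0],"spin": 0}

```text
clock: 11.95
position: [0.3543, -0.269, -0.0273]
tool_rot: [[0.997, 0.075, 0.001], [0.075, -0.997, -0.0], [0.001, 0.0, -1.0]]
wrist_force: [-5.5, 4.3, 18.3]
grip_width: 0.0001
finger_force: 9.3
```

>>> step_arm:
  commands:
    - {"jaw": 0,"dp": [0,0,0.1],"spin": 0}
    - {"jaw": 0,"dp": [0,0,0.1],"spin": 0}
    - {"jaw": 0,"dp": [0,0,0],"spin": 0}

```text
clock: 12.25
position: [0.3544, -0.2691, -0.0274]
tool_rot: [[0.997, 0.075, 0.001], [0.075, -0.997, -0.001], [0.001, 0.001, -1.0]]
wrist_force: [-12.7, 8.7, 38.7]
grip_width: 0.0001
finger_force: 19.5
```

Contact at reported z = -27.3 mm, so the true fingertip is about 27 mm above the reading here. I'll lift, then straddle the hasp tab from the front.

>>> step_arm:
  commands:
    - {"jaw": 0,"dp": [0,0,-0.6],"spin": 0}
    - {"jaw": 5,"dp": [0,0,-0.7],"spin": 0}
    - {"jaw": 5,"dp": [0,0,0],"spin": 0}
    - {"jaw": 5,"dp": [0,0,0],"spin": 0}
    - {"jaw": 5,"dp": [0,0,0],"spin": 0}

```text
clock: 12.75
position: [0.354, -0.2688, -0.0185]
tool_rot: [[0.997, 0.075, -0.001], [0.075, -0.997, 0.0], [-0.001, -0.001, -1.0]]
wrist_force: [0.4, 0.4, -0.5]
grip_width: 0.0497
finger_force: 0.0
```

Run:
```python
from h import *
go(.4203,-.2625,.073)
g=camera("side").max(2); print("rows120-150, cols 376..402 step2"); print(g[122:150:1,376:402:2])
```

```text
spin 0.1 q6 after~ 2.42 dx,dy [ 6.66 -0.14] z -0.0185
rows120-150, cols 376..402 step2
[[171 172 170 171 135  46  27  34  81  97  61 111 170]
 [170 170 169 170 137  49  27  39  81  97  64 121 172]
 [169 170 169 169 137  49  33  48  81  96  70 125 173]
 [169 169 169 169 132  47  38  52  81  97  74 124 173]
 [169 171 171 168 123  43  38  50  75  92  72 120 170]
 [169 172 172 166 112  40  33  39  61  73  60 118 168]
 [169 172 173 165 100  37  29  30  44  50  49 123 169]
 [170 171 173 163  92  34  26  26  38  39  51 134 172]
 [170 171 172 160  85  30  25  28  39  35  62 147 174]
 [170 171 171 155  77  28  26  32  42  36  75 157 175]
 [171 171 171 151  70  26  25  31  41  36  88 162 176]
 [170 170 170 149  69  27  24  27  35  34 101 165 175]
 [170 169 170 154  86  34  27  31  31  34 111 167 174]
 [169 169 171 164 115  45  33  41  40  42 121 170 175]
 [169 171 173 171 137  55  41  53  50  52 133 174 177]
 [169 172 173 172 144  58  42  54  54  62 144 175 177]
 [169 172 172 171 143  57  36  45  49  73 153 175 175]
 [170 172 172 170 140  57  32  36  55  98 161 174 174]
 [171 173 172 170 135  57  30  35  83 132 168 174 174]
 [173 173 175 170 126  55  32  41 110 159 174 175 175]
 [173 172 174 168 115  50  31  47 126 170 175 175 176]
 [172 172 174 166 109  47  32  53 132 173 174 175 176]
 [172 173 173 166 105  44  32  61 139 173 174 176 177]
 [172 174 174 167 105  46  38  72 146 173 174 175 177]
 [172 174 174 168 116  67  58  89 154 172 175 175 176]
 [171 172 172 170 137 109  98 119 163 173 175 175 174]
 [172 172 172 172 161 147 139 149 170 173 174 174 174]
 [172 174 173 173 172 168 164 167 172 173 173 173 174]]
```

>>> step_arm:
  commands:
    - {"jaw": 5,"dp": [2.5,0,0],"spin": 0}
    - {"jaw": 5,"dp": [2.5,-0.1,0],"spin": 0}
    - {"jaw": 5,"dp": [2,0,0],"spin": 0}
    - {"jaw": 2,"dp": [0,0,0],"spin": 0}
    - {"jaw": 1,"dp": [0,0,0],"spin": 0}
    - {"jaw": 1,"dp": [0,0,0],"spin": 0}
    - {"jaw": 1,"dp": [0,0,0],"spin": 0}
  grip_force: 30

```text
clock: 13.5
position: [0.4232, -0.2621, -0.0183]
tool_rot: [[0.997, 0.074, 0.0], [0.074, -0.997, 0.002], [0.0, -0.002, -1.0]]
wrist_force: [2.1, 4.1, -0.6]
grip_width: 0.0253
finger_force: 29.5
```

Gripped the tab (25 mm). Now I'll lead it round the hinge.

>>> step_arm:
  commands:
    - {"jaw": 1,"dp": [-0.84,0,-0.43],"spin": 0}
    - {"jaw": 1,"dp": [-0.74,0,-0.58],"spin": 0}
    - {"jaw": 1,"dp": [-0.61,0,-0.72],"spin": 0}
    - {"jaw": 1,"dp": [-0.45,0,-0.82],"spin": 0}
    - {"jaw": 1,"dp": [-0.28,0,-0.9],"spin": 0}
    - {"jaw": 1,"dp": [-0.1,0,-0.94],"spin": 0}
    - {"jaw": 1,"dp": [0.09,0,-0.94],"spin": 0}
    - {"jaw": 1,"dp": [0,0,0],"spin": 0}

```text
clock: 14.3
position: [0.3935, -0.2641, 0.0356]
tool_rot: [[0.997, 0.075, -0.002], [0.075, -0.997, 0.001], [-0.002, -0.002, -1.0]]
wrist_force: [-0.7, 5.8, -0.5]
grip_width: 0.0251
finger_force: 32.9
```

>>> step_arm:
  commands:
    - {"jaw": 5,"dp": [0,0,0],"spin": 0}
    - {"jaw": 5,"dp": [0,0,0],"spin": 0}
    - {"jaw": 5,"dp": [0,0,-3],"spin": 0}
    - {"jaw": 5,"dp": [0,0,-3],"spin": 0}
    - {"jaw": 5,"dp": [0.9,-4,0],"spin": 0}
    - {"jaw": 5,"dp": [2,-3.9,0],"spin": 0}
    - {"jaw": 5,"dp": [0,0,0],"spin": 0}
  grip_force: 50

```text
clock: 15.0
position: [0.4193, -0.1813, 0.0961]
tool_rot: [[0.997, 0.079, 0.002], [0.079, -0.997, -0.0], [0.002, 0.0, -1.0]]
wrist_force: [0.5, -0.3, 0.2]
grip_width: 0.0501
finger_force: 0.0
```

Run:
```python
from h import *
go(.417,-.1828,.073)
for n in("side","top"):
    camera(n)
    for t in("hasp_tab","lid_tab_left","lid_tab_right"): print(n,t,[(round(d["confidence"],2),np.round(world(n,d["xyz"]),3).tolist()) for d in mark_of(n,t)])
```

```text
spin 0.4 q6 after~ 2.65 dx,dy [-0.24  0.13] z 0.0961
side hasp_tab [(0.48, [0.397, -0.263, 0.079])]
side lid_tab_left [(0.88, [0.422, -0.181, 0.099])]
side lid_tab_right [(0.66, [0.436, -0.346, 0.099])]
top hasp_tab []
top lid_tab_left [(0.91, [0.424, -0.182, 0.095])]
top lid_tab_right [(0.71, [0.743, 0.066, 0.005]), (0.56, [0.429, -0.34, 0.097])]
```

The lid front has already lifted about 25 mm and the hasp is at only about 0.75 rad. I'll go back, re-grip the hasp tab and swing it further.

>>> step_arm:
  commands:
    - {"jaw": 5,"dp": [-2.9,0,0],"spin": 0}
    - {"jaw": 5,"dp": [0,4,0],"spin": 0}
    - {"jaw": 5,"dp": [0,4,0],"spin": 0}
    - {"jaw": 5,"dp": [0,0,3],"spin": 0}
    - {"jaw": 5,"dp": [0,0,2.9],"spin": 0}
    - {"jaw": 1,"dp": [0,0,0],"spin": 0}
    - {"jaw": 1,"dp": [0,0,0],"spin": 0}
    - {"jaw": 1,"dp": [0,0,0],"spin": 0}
    - {"jaw": 1,"dp": [0,0,0],"spin": 0}
  grip_force: 30

```text
clock: 16.3
position: [0.3928, -0.2642, 0.0362]
tool_rot: [[0.997, 0.075, -0.004], [0.075, -0.997, 0.003], [-0.004, -0.004, -1.0]]
wrist_force: [-4.2, 5.0, -6.0]
grip_width: 0.025
finger_force: 31.3
```

>>> step_arm:
  commands:
    - {"jaw": 1,"dp": [0,0,-0.6],"spin": 0}
    - {"jaw": 1,"dp": [0,0,-0.6],"spin": 0}
    - {"jaw": 1,"dp": [0.1,0,-0.6],"spin": 0}
    - {"jaw": 1,"dp": [0.2,0,-0.6],"spin": 0}
    - {"jaw": 1,"dp": [0.2,0,-0.6],"spin": 0}
    - {"jaw": 1,"dp": [0.3,0,-0.6],"spin": 0}
    - {"jaw": 1,"dp": [0.3,0,-0.6],"spin": 0}
    - {"jaw": 1,"dp": [0,0,0],"spin": 0}

```text
clock: 17.1
position: [0.4036, -0.2635, 0.0794]
tool_rot: [[0.997, 0.075, -0.004], [0.075, -0.997, 0.002], [-0.004, -0.003, -1.0]]
wrist_force: [-9.3, 6.5, 0.1]
grip_width: 0.0251
finger_force: 31.8
```

Run:
```python
from h import *
for n in("side","top"):
    im=camera(n); 
    if n=="side": cv2.imwrite("pics/side5.png",cv2.resize(im[70:170,290:430],None,fx=5,fy=5,interpolation=cv2.INTER_CUBIC))
    for t in("hasp_tab","hasp_hinge","lid_tab_left","lid_tab_right"): print(n,t,[(round(d["confidence"],2),np.round(world(n,d["xyz"]),3).tolist()) for d in mark_of(n,t)])
```

```text
side hasp_tab [(0.61, [0.407, -0.262, 0.123])]
side hasp_hinge [(0.63, [0.493, 0.529, 0.001]), (0.49, [0.454, -0.261, 0.138])]
side lid_tab_left [(0.68, [0.432, -0.183, 0.144])]
side lid_tab_right [(0.96, [0.446, -0.343, 0.139])]
top hasp_tab [(0.59, [0.405, -0.261, 0.122])]
top hasp_hinge [(0.46, [0.45, -0.261, 0.138])]
top lid_tab_left [(0.93, [0.432, -0.185, 0.142])]
top lid_tab_right [(0.82, [0.442, -0.34, 0.144])]
```

Clamping the tab keeps its orientation fixed, so the lid rises instead of the hasp turning. I'll lead the lid back down with the tab held. That leaves the hasp at about 0.88 rad, and then I'll re-grip lightly at the tab's end.

>>> step_arm:
  commands:
    - {"jaw": 1,"dp": [-0.3,0,1.2],"spin": 0}
    - {"jaw": 1,"dp": [-0.3,0,1.2],"spin": 0}
    - {"jaw": 1,"dp": [-0.3,0,1.2],"spin": 0}
    - {"jaw": 1,"dp": [-0.2,0,1.2],"spin": 0}
    - {"jaw": 1,"dp": [-0.1,0,1.2],"spin": 0}
    - {"jaw": 1,"dp": [-0.1,0,0.7],"spin": 0}
    - {"jaw": 1,"dp": [0,0,0],"spin": 0}
    - {"jaw": 1,"dp": [0,0,0],"spin": 0}

```text
clock: 18.4
position: [0.3928, -0.2643, 0.0124]
tool_rot: [[0.997, 0.076, 0.0], [0.076, -0.997, 0.003], [0.001, -0.003, -1.0]]
wrist_force: [-1.4, 9.1, -0.0]
grip_width: 0.0252
finger_force: 31.7
```

Run:
```python
from h import *
for n in("side","top"):
    im=camera(n); 
    for t in("hasp_tab","hasp_hinge","lid_tab_left","lid_tab_right"): print(n,t,[(round(d["confidence"],2),np.round(world(n,d["xyz"]),3).tolist()) for d in mark_of(n,t)])
```

```text
side hasp_tab [(0.4, [0.396, -0.264, 0.057])]
side hasp_hinge [(0.4, [0.441, -0.264, 0.073])]
side lid_tab_left [(0.66, [0.426, 0.361, -0.002]), (0.62, [0.421, -0.184, 0.074])]
side lid_tab_right [(0.7, [0.435, -0.342, 0.073])]
top hasp_tab [(0.43, [0.392, -0.26, 0.057])]
top hasp_hinge [(0.47, [0.435, -0.262, 0.074]), (0.32, [0.412, 0.188, 0.006])]
top lid_tab_left [(0.88, [0.421, -0.186, 0.071]), (0.74, [0.431, -0.341, 0.073])]
top lid_tab_right [(0.74, [0.432, -0.341, 0.076]), (0.54, [0.415, 0.102, -0.0])]
```

>>> step_arm:
  commands:
    - {"jaw": 4,"dp": [0,0,0],"spin": 0}
    - {"jaw": 4,"dp": [0,0,0],"spin": 0}
    - {"jaw": 4,"dp": [-0.3,0,-0.6],"spin": 0}
    - {"jaw": 4,"dp": [-0.3,0,-0.7],"spin": 0}
    - {"jaw": 1,"dp": [0,0,0],"spin": 0}
    - {"jaw": 1,"dp": [0,0,0],"spin": 0}
    - {"jaw": 1,"dp": [0,0,0],"spin": 0}
    - {"jaw": 1,"dp": [0,0,0],"spin": 0}
  grip_force: 20

```text
clock: 19.7
position: [0.3873, -0.2649, 0.0247]
tool_rot: [[0.997, 0.075, 0.002], [0.075, -0.997, 0.004], [0.002, -0.004, -1.0]]
wrist_force: [1.5, 6.2, 2.1]
grip_width: 0.0248
finger_force: 22.3
```

>>> step_arm:
  commands:
    - {"jaw": 1,"dp": [-0.05,0,-0.5],"spin": 0}
    - {"jaw": 1,"dp": [-0.05,0,-0.5],"spin": 0}
    - {"jaw": 1,"dp": [0.05,0,-0.5],"spin": 0}
    - {"jaw": 1,"dp": [0.1,0,-0.5],"spin": 0}
    - {"jaw": 1,"dp": [0.15,0,-0.5],"spin": 0}
    - {"jaw": 1,"dp": [0.2,0,-0.5],"spin": 0}
    - {"jaw": 1,"dp": [0,0,0],"spin": 0}

```text
clock: 20.4
position: [0.3897, -0.2645, 0.0541]
tool_rot: [[0.997, 0.075, -0.002], [0.075, -0.997, 0.004], [-0.002, -0.004, -1.0]]
wrist_force: [-3.1, 5.3, 0.2]
grip_width: 0.0252
finger_force: 14.3
```

```bash
cat >> h.py <<'E'
def lids(ts=("hasp_tab","hasp_hinge","lid_tab_left","lid_tab_right")):
    for n in("side","top"):
        camera(n)
        for t in ts: print(n,t,[(round(d["confidence"],2),np.round(world(n,d["xyz"]),3).tolist()) for d in mark_of(n,t)[:2]])
E
python3 -c "
from h import *
lids()"
```

```text
side hasp_tab [(0.59, [0.574, 0.227, 0.002]), (0.42, [0.394, -0.265, 0.082])]
side hasp_hinge [(0.52, [0.443, -0.263, 0.075]), (0.2, [0.417, 0.194, 0.004])]
side lid_tab_left [(0.84, [0.419, -0.181, 0.074]), (0.37, [0.433, -0.345, 0.075])]
side lid_tab_right [(0.7, [0.402, 0.284, 0.002]), (0.64, [0.433, -0.342, 0.073])]
top hasp_tab [(0.56, [0.391, -0.262, 0.081])]
top hasp_hinge [(0.49, [0.437, -0.26, 0.074])]
top lid_tab_left [(0.61, [0.421, -0.182, 0.074])]
top lid_tab_right [(0.74, [0.427, -0.341, 0.077])]
```

>>> step_arm:
  commands:
    - {"jaw": 5,"dp": [0,0,0],"spin": 0}
    - {"jaw": 5,"dp": [0,0,0],"spin": 0}
    - {"jaw": 5,"dp": [0,0,-2],"spin": 0}
    - {"jaw": 5,"dp": [0,0,-3],"spin": 0}
    - {"jaw": 5,"dp": [0.3,-4,0],"spin": 0}
    - {"jaw": 5,"dp": [3,-3.95,0],"spin": 0}
    - {"jaw": 5,"dp": [0,0,3.5],"spin": 0}
    - {"jaw": 5,"dp": [0,0,3.5],"spin": 0}
    - {"jaw": 5,"dp": [0,0,0],"spin": 0}
  grip_force: 40

```text
clock: 21.8
position: [0.4152, -0.183, 0.0309]
tool_rot: [[0.997, 0.076, -0.006], [0.076, -0.997, 0.002], [-0.006, -0.003, -1.0]]
wrist_force: [-0.3, -0.0, -0.2]
grip_width: 0.05
finger_force: 0.0
```

>>> step_arm:
  commands:
    - {"jaw": 1,"dp": [0,0,0],"spin": 0}
    - {"jaw": 1,"dp": [0,0,0],"spin": 0}
    - {"jaw": 1,"dp": [0,0,0],"spin": 0}
    - {"jaw": 1,"dp": [0.28,0,-3.32],"spin": 0}
    - {"jaw": 1,"dp": [0.84,0,-3.22],"spin": 0}
    - {"jaw": 1,"dp": [1.37,0,-3.03],"spin": 0}
    - {"jaw": 1,"dp": [1.86,0,-2.76],"spin": 0}
    - {"jaw": 1,"dp": [0,0,0],"spin": 0}

```text
clock: 22.6
position: [0.4636, -0.1789, 0.1622]
tool_rot: [[0.997, 0.076, 0.005], [0.076, -0.997, 0.005], [0.006, -0.005, -1.0]]
wrist_force: [-2.1, 12.3, 2.5]
grip_width: 0.0218
finger_force: 41.3
```

>>> step_arm:
  commands:
    - {"jaw": 1,"dp": [2.3,0,-2.4],"spin": 0}
    - {"jaw": 1,"dp": [2.68,0,-1.98],"spin": 0}
    - {"jaw": 1,"dp": [2.97,0,-1.5],"spin": 0}
    - {"jaw": 1,"dp": [3.19,0,-0.97],"spin": 0}
    - {"jaw": 1,"dp": [3.3,0,-0.42],"spin": 0}
    - {"jaw": 1,"dp": [3.3,0,0.15],"spin": 0}
    - {"jaw": 1,"dp": [1,0,0.2],"spin": 0}
    - {"jaw": 1,"dp": [0,0,0],"spin": 0}

```text
clock: 23.4
position: [0.6493, -0.1677, 0.2274]
tool_rot: [[0.997, 0.075, 0.001], [0.075, -0.997, -0.001], [0.001, 0.001, -1.0]]
wrist_force: [-0.1, 0.6, 0.5]
grip_width: 0.01
finger_force: 0.0
```

```bash
python3 -c "
from h import *
lids(('lid_tab_left','hasp_tab','highlighter','tin_1','stamp_1','pen_1','box'))"
```

```text
side lid_tab_left [(0.69, [0.573, 0.226, 0.005]), (0.57, [0.629, -0.172, 0.268])]
side hasp_tab [(0.61, [0.579, 0.312, 0.0]), (0.45, [0.652, -0.247, 0.289])]
side highlighter [(0.75, [0.574, 0.226, 0.001]), (0.68, [0.628, -0.171, 0.263])]
side tin_1 [(0.81, [0.58, 0.311, 0.002]), (0.73, [0.401, 0.286, -0.001])]
side stamp_1 [(0.8, [0.424, 0.363, -0.003])]
side pen_1 [(0.8, [0.415, 0.192, 0.003])]
side box [(0.62, [0.534, -0.258, 0.004])]
top lid_tab_left [(0.73, [0.632, -0.168, 0.262]), (0.46, [0.584, 0.313, 0.004])]
top hasp_tab []
top highlighter [(0.61, [0.567, 0.23, 0.007])]
top tin_1 [(0.77, [0.583, 0.311, 0.0]), (0.5, [0.397, 0.283, 0.0])]
top stamp_1 [(0.75, [0.422, 0.365, 0.004])]
top pen_1 [(0.61, [0.418, 0.189, 0.006])]
top box [(0.94, [0.525, -0.248, 0.001])]
```

The lid is at about 1.67 rad, and the highlighter was knocked to about (0.570, 0.228). Moving toward the first tin.

>>> step_arm:
  commands:
    - {"jaw": 6.5,"dp": [0,0,-3],"spin": 0}
    - {"jaw": 6.5,"dp": [0,-3,-2],"spin": 0}
    - {"jaw": 6.5,"dp": [0,-4.5,0],"spin": 0}
    - {"jaw": 6.5,"dp": [0,-4.5,0],"spin": 0}
    - {"jaw": 6.5,"dp": [0,-4.5,0],"spin": 0}
    - {"jaw": 6.5,"dp": [0,-4.5,0],"spin": 0}
    - {"jaw": 6.5,"dp": [0,-4.5,0],"spin": 0}
    - {"jaw": 6.5,"dp": [0,-4.5,0],"spin": 0}
    - {"jaw": 6.5,"dp": [0,-4.5,2],"spin": 0}
    - {"jaw": 6.5,"dp": [0,-4.5,2],"spin": 0}

```text
clock: 25.2
position: [0.6215, 0.1514, 0.2407]
tool_rot: [[0.978, 0.208, -0.012], [0.209, -0.976, 0.058], [0.001, -0.059, -0.998]]
wrist_force: [0.7, 0.0, -0.2]
grip_width: 0.0651
finger_force: 0.0
```

Run:
```python
from h import *
for n in("top","side"):
    camera(n)
    for t,z in[("highlighter",.012),("tin_1",.02),("stamp_1",.016),("pen_1",.008)]: print(n,t,outl(n,t,z)[:2])
go(.585,.311,.073)
```

```text
top highlighter []
top tin_1 [(0.46, [0.403, 0.284, 0.042, 0.039], 'mean', [0.40299999713897705, 0.2849999964237213], 'yaw', 2.076), (0.45, [0.581, 0.311, 0.039, 0.039], 'mean', [0.5809999704360962, 0.3109999895095825], 'yaw', -2.552)]
top stamp_1 [(0.54, [0.424, 0.367, 0.047, 0.032], 'mean', [0.42500001192092896, 0.3659999966621399], 'yaw', -2.657), (0.31, [0.66, -0.296, 0.09, 0.312], 'mean', [0.6489999890327454, -0.30300000309944153], 'yaw', 1.682)]
top pen_1 [(0.55, [0.414, 0.194, 0.012, 0.134], 'mean', [0.41200000047683716, 0.1940000057220459], 'yaw', 3.044)]
side highlighter [(0.92, [0.572, 0.229, 0.031, 0.108], 'mean', [0.5720000267028809, 0.2290000021457672], 'yaw', 3.138)]
side tin_1 [(0.77, [0.403, 0.288, 0.043, 0.055], 'mean', [0.4020000100135803, 0.289000004529953], 'yaw', 1.511), (0.59, [0.581, 0.313, 0.04, 0.051], 'mean', [0.5809999704360962, 0.31299999356269836], 'yaw', 1.868)]
side stamp_1 [(0.7, [0.427, 0.363, 0.049, 0.047], 'mean', [0.42399999499320984, 0.3659999966621399], 'yaw', 1.02), (0.66, [0.732, -0.706, 0.044, 0.157], 'mean', [0.7319999933242798, -0.7360000014305115], 'yaw', 1.92)]
side pen_1 [(0.81, [0.414, 0.193, 0.016, 0.134], 'mean', [0.414000004529953, 0.19300000369548798], 'yaw', 3.027), (0.51, [0.665, -0.526, 0.081, 0.629], 'mean', [0.6740000247955322, -0.5320000052452087], 'yaw', 1.75)]
spin 7.7 q6 after~ 3.01 dx,dy [ -2.48 -16.4 ] z 0.2414
```

q6 ran up to its limit. I'll turn the tool half a turn so the wrist stays mid-range for the rest of the job.

>>> step_arm:
  commands:
    - {"jaw": 6.5,"dp": [0,0,0],"spin": -8.5}
    - {"jaw": 6.5,"dp": [0,0,0],"spin": -8.5}
    - {"jaw": 6.5,"dp": [0,0,0],"spin": -8.5}
    - {"jaw": 6.5,"dp": [0,0,0],"spin": -8.5}
    - {"jaw": 6.5,"dp": [0,0,0],"spin": -8.5}
    - {"jaw": 6.5,"dp": [0,0,0],"spin": -8.5}
    - {"jaw": 6.5,"dp": [0,0,0],"spin": -8.5}
    - {"jaw": 6.5,"dp": [0,0,0],"spin": -8.5}
    - {"jaw": 6.5,"dp": [0,0,0],"spin": -8.5}
    - {"jaw": 6.5,"dp": [0,0,0],"spin": -8.5}

```text
clock: 26.7
position: [0.6215, 0.1494, 0.2411]
tool_rot: [[-0.126, 0.992, -0.012], [0.99, 0.126, 0.057], [0.058, -0.005, -0.998]]
wrist_force: [0.2, -0.5, 0.8]
grip_width: 0.0649
finger_force: 0.0
```

>>> step_arm:
  commands:
    - {"jaw": 6.5,"dp": [0,0,0],"spin": -8.5}
    - {"jaw": 6.5,"dp": [0,0,0],"spin": -8.5}
    - {"jaw": 6.5,"dp": [0,0,0],"spin": -8.5}
    - {"jaw": 6.5,"dp": [0,0,0],"spin": -8.5}
    - {"jaw": 6.5,"dp": [0,0,0],"spin": -8.5}
    - {"jaw": 6.5,"dp": [0,0,0],"spin": -8.5}
    - {"jaw": 6.5,"dp": [0,0,0],"spin": -8.5}
    - {"jaw": 6.5,"dp": [0,0,0],"spin": -8.5}
    - {"jaw": 6.5,"dp": [0,0,0],"spin": -8.5}
    - {"jaw": 6.5,"dp": [0,0,0],"spin": -8.5}

```text
clock: 27.7
position: [0.6215, 0.1495, 0.2411]
tool_rot: [[-0.999, -0.039, -0.012], [-0.04, 0.998, 0.057], [0.01, 0.057, -0.998]]
wrist_force: [-0.9, 0.3, -0.5]
grip_width: 0.065
finger_force: 0.0
```

Run:
```python
from h import *
print(np.round(at()[1],3),np.round(at()[3]["q"],2))
go(.585,.311,.073)
g=camera("side").max(2);p=at()[0];print(p,proj("side",p),proj("side",p+[0,0,.027]));cv2.imwrite("pics/side6.png",camera("side"))
```

```text
[[-0.999 -0.039 -0.012]
 [-0.04   0.998  0.057]
 [ 0.01   0.057 -0.998]] [0.21 0.36 0.34 1.55 0.06 0.17]
spin -1.9 q6 after~ 0.2 dx,dy [ 2.47 16.38] z 0.2411
[0.62151653 0.14946385 0.24108897] (np.float64(260.52890031349796), np.float64(165.47762907335215)) (np.float64(260.0596683920416), np.float64(155.2491832052662))
```

```bash
cat >> h.py <<'E'
OFF=.0273
def true(): p,R,f,s=at(); return p-OFF*R[:,2]
def go3(x,y,z,phi=None):
    "spin (deg), then shift (cm) in the tool axes after the spin, for the true tip"
    p,R,f,s=at(); phi=f if phi is None else phi
    sp=np.degrees((f-phi+np.pi)%(2*np.pi)-np.pi); a=np.radians(sp)
    R2=R@np.array([[np.cos(a),-np.sin(a),0],[np.sin(a),np.cos(a),0],[0,0,1]])
    d=np.array([x,y,z])-(p-OFF*R[:,2])
    print("spin",round(sp,1),"q6",round(s["q"][5],2),"dp",np.round(100*R2.T@d,2),"true",np.round(p-OFF*R[:,2],4),"phi",round(f,3))
    return R2
B=np.array([.530,-.2545]); YAW=.073
def bx(x,y): c,q=np.cos(YAW),np.sin(YAW); return B+np.array([c*x-q*y,q*x+c*y])
E
python3 -c "
from h import *
go3(.582,.311,.08); go3(.582,.311,.005)"
```

```text
spin 0.0 q6 0.17 dp [ 3.23 15.33 19.77] true [0.6219 0.148  0.2683] phi -3.108
spin 0.0 q6 0.17 dp [ 3.16 14.9  27.26] true [0.6219 0.148  0.2683] phi -3.108
```

View pics/side6.png

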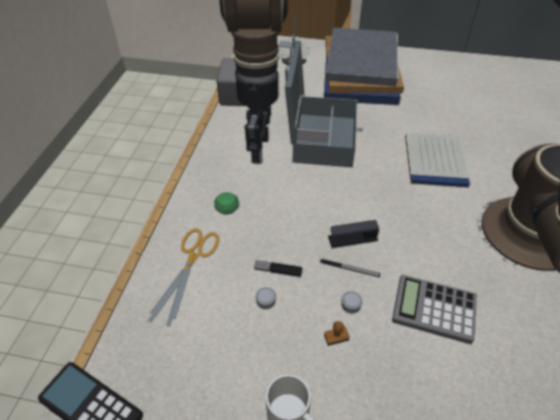

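The side view shows the lid upright and the box open (325,130), with the fingertip at (257,158). That matches the corrected TCP. Picking the first tin.

>>> step_arm:
  commands:
    - {"jaw": 6.5,"dp": [0.8,3.7,2],"spin": 0}
    - {"jaw": 6.5,"dp": [0.8,3.7,2],"spin": 0}
    - {"jaw": 6.5,"dp": [0.8,3.7,2],"spin": 0}
    - {"jaw": 6.5,"dp": [0.8,3.8,2],"spin": 0}
    - {"jaw": 6.5,"dp": [0,0,4.5],"spin": 0}
    - {"jaw": 6.5,"dp": [0,0,4.5],"spin": 0}
    - {"jaw": 6.5,"dp": [0,0,4],"spin": 0}
    - {"jaw": 6.5,"dp": [0,0,3],"spin": 0}
    - {"jaw": 6.5,"dp": [0,0,0],"spin": 0}

```text
clock: 28.7
position: [0.578, 0.3095, 0.0051]
tool_rot: [[-0.999, -0.03, -0.02], [-0.031, 0.998, 0.053], [0.019, 0.053, -0.998]]
wrist_force: [-0.1, 0.3, 0.4]
grip_width: 0.0648
finger_force: 0.0
```

```bash
python3 -c "
from h import *
lids(('tin_1',));go3(.582,.311,.005)"
```

```text
side tin_1 [(0.73, [0.402, 0.284, 0.002]), (0.64, [0.583, 0.311, 0.002])]
top tin_1 []
spin 0.0 q6 0.43 dp [ 0.08 -0.11  3.48] true [0.5831 0.3101 0.0398] phi -3.109
```

>>> step_arm:
  commands:
    - {"jaw": 6.5,"dp": [0,-0.1,1.5],"spin": 0}
    - {"jaw": 6.5,"dp": [0,0,1.4],"spin": 0}
    - {"jaw": 6.5,"dp": [0,0,0],"spin": 0}
    - {"jaw": 3,"dp": [0,0,0],"spin": 0}
    - {"jaw": 3,"dp": [0,0,0],"spin": 0}
    - {"jaw": 3,"dp": [0,0,0],"spin": 0}
    - {"jaw": 3,"dp": [0,0,0],"spin": 0}
  grip_force: 40

```text
clock: 29.6
position: [0.5816, 0.3122, -0.0178]
tool_rot: [[-0.999, -0.034, -0.011], [-0.034, 0.998, 0.058], [0.009, 0.058, -0.998]]
wrist_force: [-1.3, -0.8, 4.6]
grip_width: 0.042
finger_force: 41.1
```

```bash
python3 -c "
from h import *
a=bx(-.02,-.067);b=bx(.036,-.067);print(a,b)
go3(*a,.15,np.pi+YAW);go3(*b,.15,np.pi+YAW)"
```

```text
[ 0.51493992 -0.32278026] [ 0.57079078 -0.31869589]
spin -2.2 q6 0.43 dp [ 11.39 -61.76 -17.6 ] true [0.5819 0.3106 0.0095] phi -3.107
spin -2.2 q6 0.43 dp [  5.79 -61.76 -17.64] true [0.5819 0.3106 0.0095] phi -3.107
```

>>> step_arm:
  commands:
    - {"jaw": 3,"dp": [0,0,-3.4],"spin": -2.2}
    - {"jaw": 3,"dp": [0,0,-3.4],"spin": 0}
    - {"jaw": 3,"dp": [0,0,-3.4],"spin": 0}
    - {"jaw": 3,"dp": [0.81,-4.41,-0.53],"spin": 0}
    - {"jaw": 3,"dp": [0.81,-4.41,-0.53],"spin": 0}
    - {"jaw": 3,"dp": [0.81,-4.41,-0.53],"spin": 0}
    - {"jaw": 3,"dp": [0.81,-4.41,-0.53],"spin": 0}
    - {"jaw": 3,"dp": [0.81,-4.41,-0.53],"spin": 0}
    - {"jaw": 3,"dp": [0.81,-4.41,-0.53],"spin": 0}
    - {"jaw": 3,"dp": [0.81,-4.41,-0.53],"spin": 0}

```text
clock: 30.6
position: [0.5477, -0.0092, 0.1027]
tool_rot: [[-0.997, -0.072, -0.013], [-0.073, 0.996, 0.057], [0.009, 0.057, -0.998]]
wrist_force: [1.2, 0.2, -1.1]
grip_width: 0.0422
finger_force: 40.8
```

>>> step_arm:
  commands:
    - {"jaw": 3,"dp": [0.81,-4.41,-0.53],"spin": 0}
    - {"jaw": 3,"dp": [0.81,-4.41,-0.53],"spin": 0}
    - {"jaw": 3,"dp": [0.81,-4.41,-0.53],"spin": 0}
    - {"jaw": 3,"dp": [0.81,-4.41,-0.53],"spin": 0}
    - {"jaw": 3,"dp": [0.81,-4.41,-0.53],"spin": 0}
    - {"jaw": 3,"dp": [0.81,-4.41,-0.53],"spin": 0}
    - {"jaw": 3,"dp": [0.81,-4.41,-0.53],"spin": 0}
    - {"jaw": 3,"dp": [0,0,0],"spin": 0}

```text
clock: 31.4
position: [0.5135, -0.3262, 0.122]
tool_rot: [[-0.998, -0.066, -0.013], [-0.067, 0.996, 0.055], [0.009, 0.056, -0.998]]
wrist_force: [0.0, 0.9, -1.5]
grip_width: 0.0419
finger_force: 40.8
```

```bash
python3 -c "
from h import *
b=bx(.036,-.067)
go3(*b,.15,np.pi+YAW);go3(*b,.017,np.pi+YAW);print(at()[3]['grip_width'])"
```

```text
spin -0.3 q6 -0.65 dp [-5.74  0.49 -0.09] true [ 0.5139 -0.3277  0.1493] phi -3.075
spin -0.3 q6 -0.65 dp [-5.85 -0.26 13.19] true [ 0.5139 -0.3277  0.1493] phi -3.075
0.04186928638517953
```

>>> step_arm:
  commands:
    - {"jaw": 3,"dp": [-2.9,0.25,0],"spin": 0}
    - {"jaw": 3,"dp": [-2.9,0.25,0],"spin": 0}
    - {"jaw": 3,"dp": [0,-0.25,4.3],"spin": 0}
    - {"jaw": 3,"dp": [0,-0.25,4.3],"spin": 0}
    - {"jaw": 3,"dp": [0,-0.25,3],"spin": 0}
    - {"jaw": 3,"dp": [0,0,1.5],"spin": 0}
    - {"jaw": 3,"dp": [0,0,0],"spin": 0}

```text
clock: 32.1
position: [0.5708, -0.3121, -0.0011]
tool_rot: [[-0.997, -0.071, -0.01], [-0.071, 0.996, 0.052], [0.006, 0.052, -0.999]]
wrist_force: [-18.7, 10.5, 42.4]
grip_width: 0.0422
finger_force: 66.6
```

>>> step_arm:
  commands:
    - {"jaw": 3,"dp": [0,0,-0.6],"spin": 0}
    - {"jaw": 3,"dp": [0,0,-0.4],"spin": 0}
    - {"jaw": 3,"dp": [0,0,0],"spin": 0}

```text
clock: 32.4
position: [0.5713, -0.3122, 0.0013]
tool_rot: [[-0.997, -0.072, -0.012], [-0.073, 0.996, 0.056], [0.008, 0.057, -0.998]]
wrist_force: [-0.0, 0.1, -0.4]
grip_width: 0.0417
finger_force: 46.3
```

```bash
python3 -c "
from h import *
go3(*bx(.036,-.067),.017);print(np.round(at()[3]['ft_torque'],2))
im=camera('top')[150:290,350:490];cv2.imwrite('pics/top7.png',cv2.resize(im,None,fx=4,fy=4,interpolation=cv2.INTER_CUBIC))
print([(round(d['confidence'],2),np.round(world('top',d['xyz']),3)) for d in mark_of('top','tin_1')])
"
```

```text
spin 0.0 q6 -0.6 dp [ 0.11 -0.55  1.13] true [ 0.5716 -0.3137  0.0286] phi -3.068
[-0.06 -0.03  0.03]
[(0.7, array([ 0.631, -0.17 ,  0.262])), (0.53, array([ 0.399,  0.282, -0.006])), (0.38, array([ 0.574, -0.309,  0.021]))]
```

View pics/top7.png

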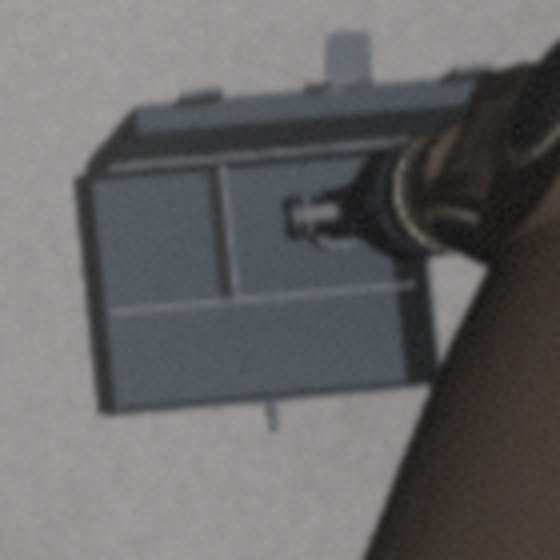

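The gripper is over the tin bay (crop 320,215). The tin has probably swung on edge in the pads, and that's why contact came early. Releasing it and checking.

>>> step_arm:
  commands:
    - {"jaw": 4.9,"dp": [0,-0.3,0.1],"spin": 0}
    - {"jaw": 4.9,"dp": [0,0,0],"spin": 0}
    - {"jaw": 4.9,"dp": [0,0,0],"spin": 0}
    - {"jaw": 4.9,"dp": [0,0,-3],"spin": 0}
    - {"jaw": 4.9,"dp": [0,0,-4],"spin": 0}
    - {"jaw": 4.9,"dp": [0,0,-4],"spin": 0}
    - {"jaw": 4.9,"dp": [4,0,-3],"spin": 0}
    - {"jaw": 4.9,"dp": [0,4,0.25],"spin": 0}
    - {"jaw": 4.9,"dp": [0,4.5,0.25],"spin": 0}
    - {"jaw": 4.9,"dp": [0,4.5,0.25],"spin": 0}

```text
clock: 33.5
position: [0.523, -0.1957, 0.1391]
tool_rot: [[-0.997, -0.07, -0.013], [-0.071, 0.996, 0.057], [0.009, 0.058, -0.998]]
wrist_force: [0.4, 0.8, 0.9]
grip_width: 0.0492
finger_force: 0.0
```

Run:
```python
from h import *
for n in("top","side"):
    im=camera(n)
    if n=="top": cv2.imwrite('pics/top8.png',cv2.resize(im[170:270,360:470],None,fx=5,fy=5,interpolation=cv2.INTER_CUBIC))
    print(n,[(round(d['confidence'],2),np.round(world(n,d['xyz']),3).tolist()) for d in mark_of(n,'tin_1')],outl(n,"tin_1",.026))
R2=go3(.402,.284,.09)
```

```text
top [(0.57, [0.399, 0.284, -0.003])] [(0.46, [0.403, 0.285, 0.039, 0.038], 'mean', [0.40299999713897705, 0.2849999964237213], 'yaw', 1.156)]
side [(0.74, [0.574, 0.226, 0.002]), (0.73, [0.572, -0.313, 0.006]), (0.64, [0.403, 0.285, 0.001])] [(0.7, [0.402, 0.293, 0.041, 0.051], 'mean', [0.4020000100135803, 0.2939999997615814], 'yaw', 1.53), (0.67, [0.66, -0.496, 0.076, 0.604], 'mean', [0.6669999957084656, -0.5009999871253967], 'yaw', 1.742), (0.61, [0.57, -0.3, 0.042, 0.069], 'mean', [0.5699999928474426, -0.3009999990463257], 'yaw', 1.7)]
spin 0.0 q6 -0.46 dp [ 8.62 48.49 10.54] true [ 0.5241 -0.1986  0.1666] phi -3.069
```

View pics/top8.png

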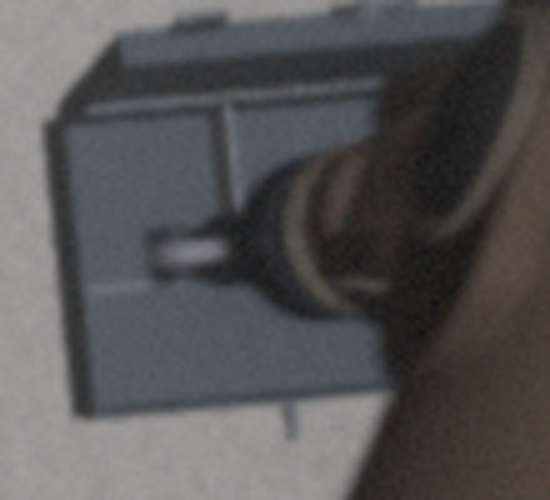

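Tin 1 lies flat in its bay at about (0.572, -0.313), according to the side view. Next is tin 2.

>>> step_arm:
  commands:
    - {"jaw": 6.5,"dp": [0.8,4.4,0.3],"spin": 0}
    - {"jaw": 6.5,"dp": [0.8,4.4,0.3],"spin": 0}
    - {"jaw": 6.5,"dp": [0.8,4.4,0.3],"spin": 0}
    - {"jaw": 6.5,"dp": [0.8,4.4,0.3],"spin": 0}
    - {"jaw": 6.5,"dp": [0.8,4.4,0.3],"spin": 0}
    - {"jaw": 6.5,"dp": [0.8,4.4,0.3],"spin": 0}
    - {"jaw": 6.5,"dp": [0.8,4.4,0.3],"spin": 0}
    - {"jaw": 6.5,"dp": [0.8,4.4,0.3],"spin": 0}
    - {"jaw": 6.5,"dp": [0.8,4.4,0.3],"spin": 0}
    - {"jaw": 6.5,"dp": [0.8,4.4,0.3],"spin": 0}

```text
clock: 34.8
position: [0.4121, 0.2385, 0.1357]
tool_rot: [[-0.997, -0.07, -0.013], [-0.07, 0.996, 0.057], [0.009, 0.057, -0.998]]
wrist_force: [1.1, -0.6, -0.6]
grip_width: 0.0653
finger_force: 0.0
```

>>> step_arm:
  commands:
    - {"jaw": 6.5,"dp": [0.6,4.4,0.5],"spin": 0}
    - {"jaw": 6.5,"dp": [0,0,4],"spin": 0}
    - {"jaw": 6.5,"dp": [0,0,3],"spin": 0}
    - {"jaw": 6.5,"dp": [0,0,0],"spin": 0}

```text
clock: 35.2
position: [0.3997, 0.2834, 0.0594]
tool_rot: [[-0.997, -0.071, -0.019], [-0.072, 0.996, 0.052], [0.016, 0.053, -0.998]]
wrist_force: [-0.7, -0.5, -0.3]
grip_width: 0.0651
finger_force: 0.0
```

Run:
```python
from h import *
R2=go3(.402,.284,.007)
```

```text
spin 0.0 q6 0.51 dp [-0.32 -0.24  7.96] true [0.4002 0.282  0.0866] phi -3.069
```

>>> step_arm:
  commands:
    - {"jaw": 6.5,"dp": [-0.3,-0.1,3],"spin": 0}
    - {"jaw": 6.5,"dp": [0,-0.1,3],"spin": 0}
    - {"jaw": 6.5,"dp": [0,0,1.8],"spin": 0}
    - {"jaw": 6.5,"dp": [0,0,0],"spin": 0}
    - {"jaw": 3,"dp": [0,0,0],"spin": 0}
    - {"jaw": 3,"dp": [0,0,0],"spin": 0}
    - {"jaw": 3,"dp": [0,0,0],"spin": 0}
    - {"jaw": 3,"dp": [0,0,0],"spin": 0}
  grip_force: 60

```text
clock: 36.0
position: [0.4055, 0.2881, -0.012]
tool_rot: [[-0.997, -0.071, -0.009], [-0.072, 0.996, 0.058], [0.005, 0.058, -0.998]]
wrist_force: [-0.6, -3.3, 6.5]
grip_width: 0.0405
finger_force: 60.0
```

Run:
```python
from h import *
R2=go3(*bx(-.02,-.02),.15)
```

```text
spin 0.0 q6 0.51 dp [ -6.44 -55.98 -16.8 ] true [0.4057 0.2866 0.0153] phi -3.07
```

>>> step_arm:
  commands:
    - {"jaw": 3,"dp": [0,0,-1],"spin": 0}
    - {"jaw": 3,"dp": [0,0,-2],"spin": 0}
    - {"jaw": 3,"dp": [0,0,-3],"spin": 0}
    - {"jaw": 3,"dp": [0,0,-4],"spin": 0}
    - {"jaw": 3,"dp": [0,0,0],"spin": 0}

```text
clock: 36.5
position: [0.4083, 0.2841, 0.0922]
tool_rot: [[-0.997, -0.072, -0.004], [-0.072, 0.995, 0.062], [-0.0, 0.063, -0.998]]
wrist_force: [0.1, 0.6, 0.3]
grip_width: 0.0408
finger_force: 60.5
```

Run:
```python
from h import *
lids(("tin_1",)); print(true(), at()[3]["grip_width"])
for n in("side","top"): print(outl(n,"tin_1",.1), [np.round(world(n,d["xyz"]),3) for d in spot_in(n,"tin_1")])
R2=go3(*bx(-.02,-.03),.16)
```

```text
side tin_1 [(0.55, [0.571, -0.315, 0.004]), (0.54, [0.405, 0.28, 0.105])]
top tin_1 [(0.68, [0.572, -0.313, 0.005])]
[0.40505862 0.28039549 0.11242325] 0.04029854929743031
[(0.58, [0.407, 0.276, 0.043, 0.048], 'mean', [0.40700000524520874, 0.27799999713897705], 'yaw', 2.538), (0.57, [0.558, -0.202, 0.038, 0.063], 'mean', [0.5590000152587891, -0.20200000703334808], 'yaw', 1.701)] [array([0.416, 0.296, 0.124]), array([ 0.568, -0.303,  0.027])]
[(0.55, [0.568, -0.286, 0.043, 0.037], 'mean', [0.5669999718666077, -0.28700000047683716], 'yaw', 1.901)] [array([ 0.573, -0.31 ,  0.027]), array([ 0.629, -0.246,  0.243]), array([ 0.644, -0.243,  0.295])]
spin 0.0 q6 0.5 dp [ -6.56 -56.88  -8.13] true [0.4048 0.2803 0.1117] phi -3.069
```

>>> step_arm:
  commands:
    - {"jaw": 3,"dp": [0,0,-1],"spin": 8}
    - {"jaw": 3,"dp": [0,0,-1],"spin": 8}
    - {"jaw": 3,"dp": [0,0,-1],"spin": 8}
    - {"jaw": 3,"dp": [0,0,-1],"spin": 8}
    - {"jaw": 3,"dp": [0,0,-1],"spin": 8}
    - {"jaw": 3,"dp": [0,0,-1],"spin": 8}
    - {"jaw": 3,"dp": [0,0,0],"spin": 8}
    - {"jaw": 3,"dp": [0,0,0],"spin": 8}
    - {"jaw": 3,"dp": [0,0,0],"spin": 8}
    - {"jaw": 3,"dp": [0,0,0],"spin": 8}

```text
clock: 37.9
position: [0.4055, 0.2786, 0.1446]
tool_rot: [[-0.238, 0.971, -0.014], [0.969, 0.239, 0.056], [0.058, -0.0, -0.998]]
wrist_force: [-0.1, 0.2, -0.7]
grip_width: 0.0405
finger_force: 60.6
```

Run:
```python
from h import *
go3(*bx(-.02,-.010),.16,YAW+np.pi/2);go3(*bx(.0345,-.010),.16,YAW+np.pi/2)
```

```text
spin 9.6 q6 1.9 dp [-54.9   6.5  -2. ] true [0.4059 0.2771 0.1718] phi 1.812
spin 9.6 q6 1.9 dp [-54.9   11.95  -2.06] true [0.4059 0.2771 0.1718] phi 1.812
```

>>> step_arm:
  commands:
    - {"jaw": 3,"dp": [0,0,0],"spin": 4.8}
    - {"jaw": 3,"dp": [0,0,0],"spin": 4.8}
    - {"jaw": 3,"dp": [-2,0.5,-0.15],"spin": 0}
    - {"jaw": 3,"dp": [-4.2,0.5,-0.15],"spin": 0}
    - {"jaw": 3,"dp": [-4.2,0.5,-0.15],"spin": 0}
    - {"jaw": 3,"dp": [-4.2,0.5,-0.15],"spin": 0}
    - {"jaw": 3,"dp": [-4.2,0.5,-0.15],"spin": 0}
    - {"jaw": 3,"dp": [-4.2,0.5,-0.15],"spin": 0}
    - {"jaw": 3,"dp": [-4.2,0.5,-0.15],"spin": 0}
    - {"jaw": 3,"dp": [-4.2,0.5,-0.15],"spin": 0}

```text
clock: 38.9
position: [0.4704, -0.0329, 0.1383]
tool_rot: [[-0.079, 0.997, -0.014], [0.995, 0.08, 0.057], [0.058, -0.009, -0.998]]
wrist_force: [0.7, -0.0, 0.1]
grip_width: 0.0402
finger_force: 60.6
```

>>> step_arm:
  commands:
    - {"jaw": 3,"dp": [-4.2,0.5,-0.15],"spin": 0}
    - {"jaw": 3,"dp": [-4.2,0.5,-0.15],"spin": 0}
    - {"jaw": 3,"dp": [-4.2,0.5,-0.15],"spin": 0}
    - {"jaw": 3,"dp": [-4.2,0.5,-0.15],"spin": 0}
    - {"jaw": 3,"dp": [-4.2,0.5,-0.15],"spin": 0}
    - {"jaw": 3,"dp": [-2.5,0,-0.15],"spin": 0}
    - {"jaw": 3,"dp": [0,3,0],"spin": 0}
    - {"jaw": 3,"dp": [0,2.4,0],"spin": 0}
    - {"jaw": 3,"dp": [0,0,0],"spin": 0}

```text
clock: 39.8
position: [0.5693, -0.2593, 0.1318]
tool_rot: [[-0.08, 0.997, -0.015], [0.995, 0.08, 0.058], [0.059, -0.01, -0.998]]
wrist_force: [0.4, 0.5, -0.7]
grip_width: 0.0406
finger_force: 62.0
```

Run:
```python
from h import *
go3(*bx(.0345,-.010),.016,YAW+np.pi/2); print(at()[3]["grip_width"]); lids(("tin_1",))
```

```text
spin 0.4 q6 1.04 dp [-0.92 -0.32 14.28] true [ 0.5697 -0.2609  0.159 ] phi 1.651
0.04056106397570634
side tin_1 [(0.71, [0.567, -0.257, 0.148]), (0.46, [0.573, -0.311, 0.005])]
top tin_1 [(0.65, [0.566, -0.257, 0.14]), (0.61, [0.772, 0.258, 0.002])]
```

>>> step_arm:
  commands:
    - {"jaw": 3,"dp": [-0.3,-0.3,4],"spin": 0}
    - {"jaw": 3,"dp": [-0.3,0,4],"spin": 0}
    - {"jaw": 3,"dp": [-0.3,0,3],"spin": 0}
    - {"jaw": 3,"dp": [0,0,1.5],"spin": 0}
    - {"jaw": 3,"dp": [0,0,0],"spin": 0}

```text
clock: 40.5
position: [0.5616, -0.2642, 0.0073]
tool_rot: [[-0.077, 0.997, -0.016], [0.996, 0.078, 0.051], [0.052, -0.012, -0.999]]
wrist_force: [-2.1, -10.2, -6.5]
grip_width: 0.0402
finger_force: 95.1
```

>>> step_arm:
  commands:
    - {"jaw": 4.7,"dp": [0,0,0],"spin": 0}
    - {"jaw": 4.7,"dp": [0,0,0],"spin": 0}
    - {"jaw": 4.7,"dp": [0,0,0],"spin": 0}

```text
clock: 40.8
position: [0.562, -0.2616, 0.0086]
tool_rot: [[-0.078, 0.997, -0.015], [0.995, 0.078, 0.056], [0.057, -0.011, -0.998]]
wrist_force: [-6.7, -2.5, 0.6]
grip_width: 0.0469
finger_force: 0.0
```

>>> step_arm:
  commands:
    - {"jaw": 4.7,"dp": [0,0,-3],"spin": 0}
    - {"jaw": 4.7,"dp": [0,0,-4],"spin": 0}
    - {"jaw": 4.7,"dp": [0,0,-4],"spin": 0}
    - {"jaw": 4.7,"dp": [0,-4,-3],"spin": 0}
    - {"jaw": 4.7,"dp": [4,0,0.25],"spin": 0}
    - {"jaw": 4.7,"dp": [4.5,0,0.25],"spin": 0}
    - {"jaw": 4.7,"dp": [4.5,0,0.25],"spin": 0}
    - {"jaw": 4.7,"dp": [4.5,0,0.25],"spin": 0}
    - {"jaw": 4.7,"dp": [4.5,0,0.25],"spin": 0}

```text
clock: 41.7
position: [0.5078, -0.0511, 0.1495]
tool_rot: [[-0.079, 0.997, -0.011], [0.995, 0.079, 0.057], [0.058, -0.007, -0.998]]
wrist_force: [0.5, 0.2, -0.1]
grip_width: 0.047
finger_force: 0.0
```

Run:
```python
from h import *
lids(("tin_1","pen_1","highlighter","stamp_1"))
print([(n,t,outl(n,t,z)[:1]) for t,z in[("pen_1",.008),("stamp_1",.016)] for n in ("top","side")])
go3(.423,.364,.10,YAW+np.pi/2)
```

```text
side tin_1 [(0.45, [0.562, -0.265, 0.006]), (0.39, [0.572, -0.315, 0.004])]
side pen_1 [(0.7, [0.416, 0.191, 0.002])]
side highlighter [(0.83, [0.575, 0.226, 0.007]), (0.53, [0.563, -0.263, 0.005])]
side stamp_1 [(0.97, [0.425, 0.364, -0.005]), (0.72, [0.422, 0.104, 0.003])]
top tin_1 [(0.45, [0.573, -0.311, 0.006])]
top pen_1 [(0.57, [0.417, 0.187, 0.007]), (0.31, [0.658, -0.246, 0.245])]
top highlighter [(0.7, [0.57, 0.229, 0.009])]
top stamp_1 [(0.62, [0.423, 0.365, -0.0])]
[('top', 'pen_1', [(0.47, [0.416, 0.193, 0.012, 0.132], 'mean', [0.4169999957084656, 0.1940000057220459], 'yaw', 3.037)]), ('side', 'pen_1', [(0.63, [0.416, 0.193, 0.017, 0.131], 'mean', [0.414000004529953, 0.1940000057220459], 'yaw', 3.036)]), ('top', 'stamp_1', [(0.61, [0.423, 0.366, 0.046, 0.03], 'mean', [0.4230000078678131, 0.36500000953674316], 'yaw', -2.668)]), ('side', 'stamp_1', [(0.59, [0.428, 0.362, 0.049, 0.049], 'mean', [0.42399999499320984, 0.36500000953674316], 'yaw', 1.098)])]
spin 0.3 q6 1.35 dp [41.91 -5.42 10.06] true [ 0.5089 -0.055   0.1758] phi 1.649
```

>>> step_arm:
  commands:
    - {"jaw": 5,"dp": [4.2,-0.5,0.3],"spin": 0}
    - {"jaw": 5,"dp": [4.2,-0.5,0.3],"spin": 0}
    - {"jaw": 5,"dp": [4.2,-0.5,0.3],"spin": 0}
    - {"jaw": 5,"dp": [4.2,-0.6,0.3],"spin": 0}
    - {"jaw": 5,"dp": [4.2,-0.6,0.3],"spin": 0}
    - {"jaw": 5,"dp": [4.2,-0.6,0.3],"spin": 0}
    - {"jaw": 5,"dp": [4.2,-0.6,1],"spin": 0}
    - {"jaw": 5,"dp": [4.2,-0.6,2],"spin": 0}
    - {"jaw": 5,"dp": [4.2,-0.5,2],"spin": 0}
    - {"jaw": 5,"dp": [4.1,-0.5,3],"spin": 0}

```text
clock: 43.4
position: [0.4199, 0.3668, 0.0766]
tool_rot: [[-0.079, 0.997, -0.011], [0.995, 0.08, 0.059], [0.059, -0.006, -0.998]]
wrist_force: [0.8, 0.4, -0.2]
grip_width: 0.0497
finger_force: 0.0
```

>>> step_arm:
  commands:
    - {"jaw": 5,"dp": [0,0,0],"spin": 0}
    - {"jaw": 5,"dp": [0,0,0],"spin": 0}

```text
clock: 43.6
position: [0.4187, 0.3645, 0.075]
tool_rot: [[-0.081, 0.997, -0.015], [0.995, 0.081, 0.055], [0.056, -0.01, -0.998]]
wrist_force: [-0.5, -0.1, 0.9]
grip_width: 0.0499
finger_force: 0.0
```

Run:
```python
from h import *
go3(.424,.364,.023)
```

```text
spin 0.0 q6 2.18 dp [-0.38  0.57  7.92] true [0.4191 0.363  0.1023] phi 1.652
```

>>> step_arm:
  commands:
    - {"jaw": 5,"dp": [-0.4,0.6,2],"spin": 0}
    - {"jaw": 5,"dp": [0,0,3],"spin": 0}
    - {"jaw": 5,"dp": [0,0,2.9],"spin": 0}
    - {"jaw": 5,"dp": [0,0,0],"spin": 0}
    - {"jaw": 1,"dp": [0,0,0],"spin": 0}
    - {"jaw": 1,"dp": [0,0,0],"spin": 0}
    - {"jaw": 1,"dp": [0,0,0],"spin": 0}
    - {"jaw": 1,"dp": [0,0,0],"spin": 0}
  grip_force: 50

```text
clock: 44.4
position: [0.4263, 0.3658, -0.0008]
tool_rot: [[-0.079, 0.997, -0.01], [0.995, 0.079, 0.058], [0.059, -0.005, -0.998]]
wrist_force: [-1.0, -3.2, 7.3]
grip_width: 0.0201
finger_force: 49.1
```

>>> step_arm:
  commands:
    - {"jaw": 1,"dp": [0,0,-2],"spin": 0}
    - {"jaw": 1,"dp": [0,0,-4],"spin": 0}
    - {"jaw": 1,"dp": [0,0,-4],"spin": 0}
    - {"jaw": 1,"dp": [0,0,-3],"spin": 0}
    - {"jaw": 1,"dp": [0,0,0],"spin": 0}

```text
clock: 44.9
position: [0.4289, 0.3598, 0.1328]
tool_rot: [[-0.079, 0.997, -0.005], [0.995, 0.079, 0.063], [0.063, -0.0, -0.998]]
wrist_force: [0.0, 0.9, -0.4]
grip_width: 0.02
finger_force: 49.0
```

Run:
```python
from h import *
go3(*bx(-.01,.063),.18,YAW+np.pi/2);go3(*bx(.034,.063),.18,YAW+np.pi/2); lids(("stamp_1",))
```

```text
spin 0.4 q6 2.16 dp [-55.3    4.59  -5.5 ] true [0.4291 0.3581 0.16  ] phi 1.65
spin 0.4 q6 2.16 dp [-55.3    8.99  -5.5 ] true [0.4291 0.3581 0.16  ] phi 1.65
side stamp_1 [(0.74, [0.43, 0.358, 0.13])]
top stamp_1 []
```

>>> step_arm:
  commands:
    - {"jaw": 1,"dp": [-2,0.3,-0.4],"spin": 0}
    - {"jaw": 1,"dp": [-4.2,0.3,-0.4],"spin": 0}
    - {"jaw": 1,"dp": [-4.2,0.3,-0.4],"spin": 0}
    - {"jaw": 1,"dp": [-4.2,0.3,-0.4],"spin": 0}
    - {"jaw": 1,"dp": [-4.2,0.3,-0.4],"spin": 0}
    - {"jaw": 1,"dp": [-4.2,0.3,-0.4],"spin": 0}
    - {"jaw": 1,"dp": [-4.2,0.3,-0.4],"spin": 0}
    - {"jaw": 1,"dp": [-4.2,0.4,-0.4],"spin": 0}
    - {"jaw": 1,"dp": [-4.2,0.4,-0.4],"spin": 0}
    - {"jaw": 1,"dp": [-4.2,0.4,-0.4],"spin": 0}

```text
clock: 46.1
position: [0.4905, -0.0393, 0.142]
tool_rot: [[-0.079, 0.997, -0.015], [0.995, 0.08, 0.057], [0.058, -0.011, -0.998]]
wrist_force: [1.7, 0.4, -0.6]
grip_width: 0.0199
finger_force: 49.0
```

>>> step_arm:
  commands:
    - {"jaw": 1,"dp": [-4.2,0.4,-0.4],"spin": 0}
    - {"jaw": 1,"dp": [-4.2,0.4,-0.4],"spin": 0}
    - {"jaw": 1,"dp": [-4.2,0.4,-0.4],"spin": 0}
    - {"jaw": 1,"dp": [-2.9,0,-0.3],"spin": 0}
    - {"jaw": 1,"dp": [0,2.2,0],"spin": 0}
    - {"jaw": 1,"dp": [0,2.2,0],"spin": 0}
    - {"jaw": 1,"dp": [0,0,0],"spin": 0}
    - {"jaw": 1,"dp": [0,0,0],"spin": 0}

```text
clock: 46.9
position: [0.5588, -0.188, 0.1473]
tool_rot: [[-0.079, 0.997, -0.016], [0.995, 0.08, 0.058], [0.059, -0.011, -0.998]]
wrist_force: [-0.2, -0.1, -0.2]
grip_width: 0.0198
finger_force: 49.1
```

Run:
```python
from h import *
go3(*bx(.034,.063),.040); lids(("stamp_1",)); print(bx(.0345,.063))
```

```text
spin 0.0 q6 1.14 dp [-0.75  0.16 13.43] true [ 0.5593 -0.1896  0.1745] phi 1.65
side stamp_1 [(0.53, [0.559, -0.19, 0.145]), (0.4, [0.572, 0.226, 0.005])]
top stamp_1 [(0.62, [0.555, -0.187, 0.151])]
[ 0.5598132  -0.18915153]
```

Directly over the stamp bay. Lowering and releasing.

>>> step_arm:
  commands:
    - {"jaw": 1,"dp": [-0.2,0.1,4],"spin": 0}
    - {"jaw": 1,"dp": [-0.2,0,4],"spin": 0}
    - {"jaw": 1,"dp": [-0.2,0,3.5],"spin": 0}
    - {"jaw": 1,"dp": [-0.1,0,1.5],"spin": 0}
    - {"jaw": 1,"dp": [0,0,0],"spin": 0}

```text
clock: 47.6
position: [0.5569, -0.1871, 0.0163]
tool_rot: [[-0.079, 0.997, -0.018], [0.995, 0.079, 0.058], [0.06, -0.013, -0.998]]
wrist_force: [0.4, 0.5, -1.0]
grip_width: 0.0199
finger_force: 49.1
```

>>> step_arm:
  commands:
    - {"jaw": 4,"dp": [0,0,0],"spin": 0}
    - {"jaw": 4,"dp": [0,0,0],"spin": 0}
    - {"jaw": 4,"dp": [0,0,0],"spin": 0}
    - {"jaw": 4,"dp": [0,0,-4],"spin": 0}
    - {"jaw": 4,"dp": [0,0,-4],"spin": 0}
    - {"jaw": 4,"dp": [0,-2,-4],"spin": 0}
    - {"jaw": 4,"dp": [3.5,-2,0],"spin": 0}
    - {"jaw": 4,"dp": [4.4,0,0.25],"spin": 0}
    - {"jaw": 4,"dp": [4.4,0,0.25],"spin": 0}
    - {"jaw": 4,"dp": [4.4,0,0.25],"spin": 0}

```text
clock: 48.6
position: [0.5081, -0.0301, 0.1426]
tool_rot: [[-0.078, 0.997, -0.01], [0.995, 0.078, 0.057], [0.057, -0.005, -0.998]]
wrist_force: [0.6, 1.0, -0.8]
grip_width: 0.0403
finger_force: 0.0
```

Run:
```python
from h import *
lids(("stamp_1","pen_1","highlighter"))
for n in("top","side"): print(n,outl(n,"highlighter",.012)[:1],outl(n,"pen_1",.008)[:1])
go3(.572,.228,.09,3.14);go3(.416,.193,.09,3.037)
```

```text
side stamp_1 [(0.56, [0.559, -0.189, 0.001])]
side pen_1 [(0.81, [0.417, 0.194, 0.007])]
side highlighter [(0.73, [0.577, 0.224, 0.005]), (0.17, [0.534, -0.253, 0.001])]
top stamp_1 []
top pen_1 [(0.55, [0.415, 0.19, 0.009])]
top highlighter [(0.72, [0.57, 0.228, 0.006])]
top [(0.81, [0.571, 0.228, 0.108, 0.023], 'mean', [0.5699999928474426, 0.2280000001192093], 'yaw', -3.119)] [(0.63, [0.574, -0.315, 0.049, 0.046], 'mean', [0.5740000009536743, -0.3149999976158142], 'yaw', 1.522)]
side [(0.77, [0.571, 0.229, 0.109, 0.036], 'mean', [0.5709999799728394, 0.2290000021457672], 'yaw', -3.127)] [(0.66, [0.415, 0.194, 0.013, 0.128], 'mean', [0.41600000858306885, 0.19300000369548798], 'yaw', 3.04)]
spin -85.5 q6 1.39 dp [-6.45 25.69  9.2 ] true [ 0.5083 -0.0336  0.1682] phi 1.648
spin -79.6 q6 1.39 dp [11.38 21.11  9.21] true [ 0.5083 -0.0336  0.1682] phi 1.648
```

>>> step_arm:
  commands:
    - {"jaw": 6,"dp": [0,0,0],"spin": -8.58}
    - {"jaw": 6,"dp": [0,0,0],"spin": -8.58}
    - {"jaw": 6,"dp": [0,0,0],"spin": -8.58}
    - {"jaw": 6,"dp": [0,0,0],"spin": -8.58}
    - {"jaw": 6,"dp": [0,0,0],"spin": -8.58}
    - {"jaw": 6,"dp": [0,0,0],"spin": -8.58}
    - {"jaw": 6,"dp": [0,0,0],"spin": -8.58}
    - {"jaw": 6,"dp": [0,0,0],"spin": -8.58}
    - {"jaw": 6,"dp": [0,0,0],"spin": -8.58}
    - {"jaw": 6,"dp": [0,0,0],"spin": -8.58}

```text
clock: 50.2
position: [0.5079, -0.0317, 0.1409]
tool_rot: [[-1.0, -0.011, -0.013], [-0.012, 0.998, 0.057], [0.012, 0.057, -0.998]]
wrist_force: [0.6, 0.2, 0.5]
grip_width: 0.0602
finger_force: 0.0
```

>>> step_arm:
  commands:
    - {"jaw": 6,"dp": [-1.1,4.3,1.5],"spin": 0}
    - {"jaw": 6,"dp": [-1.1,4.3,1.5],"spin": 0}
    - {"jaw": 6,"dp": [-1.1,4.3,1.5],"spin": 0}
    - {"jaw": 6,"dp": [-1.1,4.3,1.5],"spin": 0}
    - {"jaw": 6,"dp": [-1.1,4.3,1.6],"spin": 0}
    - {"jaw": 6,"dp": [-1,4.2,1.6],"spin": 0}
    - {"jaw": 6,"dp": [0,0,2],"spin": 0}
    - {"jaw": 6,"dp": [0,0,0],"spin": 0}
    - {"jaw": 6,"dp": [0,0,0],"spin": 0}

```text
clock: 51.1
position: [0.5695, 0.2314, 0.0427]
tool_rot: [[-1.0, -0.005, -0.014], [-0.006, 0.998, 0.056], [0.014, 0.056, -0.998]]
wrist_force: [-1.0, -0.1, 0.7]
grip_width: 0.06
finger_force: 0.0
```

Run:
```python
from h import *
go3(.571,.228,.006,3.155)
lids(("highlighter",))
```

```text
spin -0.4 q6 0.35 dp [-0.19 -0.54  6.38] true [0.5699 0.2298 0.07  ] phi -3.136
side highlighter [(0.62, [0.573, 0.226, 0.004])]
top highlighter [(0.51, [0.766, 0.254, 0.004]), (0.27, [0.494, 0.536, -0.002])]
```

>>> step_arm:
  commands:
    - {"jaw": 6,"dp": [-0.2,-0.2,3],"spin": 0}
    - {"jaw": 6,"dp": [0,-0.2,2.3],"spin": 0}
    - {"jaw": 6,"dp": [0,0,1],"spin": 0}
    - {"jaw": 6,"dp": [0,0,0],"spin": 0}
    - {"jaw": 1,"dp": [0,0,0],"spin": 0}
    - {"jaw": 1,"dp": [0,0,0],"spin": 0}
    - {"jaw": 1,"dp": [0,0,0],"spin": 0}
    - {"jaw": 1,"dp": [0,0,0],"spin": 0}
  grip_force: 50

```text
clock: 52.1
position: [0.5724, 0.2321, -0.0183]
tool_rot: [[-1.0, -0.006, -0.01], [-0.006, 0.998, 0.058], [0.01, 0.058, -0.998]]
wrist_force: [-0.7, -0.6, 6.8]
grip_width: 0.0226
finger_force: 49.6
```

>>> step_arm:
  commands:
    - {"jaw": 1,"dp": [0,0,-2],"spin": 0}
    - {"jaw": 1,"dp": [0,0,-4],"spin": 0}
    - {"jaw": 1,"dp": [0,0,-4],"spin": 0}
    - {"jaw": 1,"dp": [0,0,-4],"spin": 0}
    - {"jaw": 1,"dp": [0,0,0],"spin": 0}

```text
clock: 52.6
position: [0.5762, 0.2247, 0.1267]
tool_rot: [[-1.0, -0.006, -0.003], [-0.006, 0.998, 0.06], [0.003, 0.06, -0.998]]
wrist_force: [0.6, 0.2, 0.2]
grip_width: 0.0224
finger_force: 49.0
```

Run:
```python
from h import *
lids(("highlighter",))
go3(*bx(-.048,0),.17,YAW+np.pi/2)
```

```text
side highlighter [(0.83, [0.576, 0.223, 0.151])]
top highlighter []
spin 86.2 q6 0.34 dp [-47.01 -12.56  -4.98] true [0.5727 0.222  0.1458] phi -3.135
```

>>> step_arm:
  commands:
    - {"jaw": 1,"dp": [0,0,0],"spin": 8.5}
    - {"jaw": 1,"dp": [0,0,0],"spin": 8.5}
    - {"jaw": 1,"dp": [0,0,0],"spin": 8.5}
    - {"jaw": 1,"dp": [0,0,0],"spin": 8.5}
    - {"jaw": 1,"dp": [0,0,0],"spin": 8.5}
    - {"jaw": 1,"dp": [0,0,0],"spin": 8.5}
    - {"jaw": 1,"dp": [0,0,0],"spin": 8.5}
    - {"jaw": 1,"dp": [0,0,0],"spin": 8.5}
    - {"jaw": 1,"dp": [0,0,0],"spin": 8.5}
    - {"jaw": 1,"dp": [0,0,0],"spin": 8.5}

```text
clock: 53.8
position: [0.5719, 0.2235, 0.1175]
tool_rot: [[-0.087, 0.996, -0.016], [0.995, 0.087, 0.056], [0.057, -0.011, -0.998]]
wrist_force: [0.4, -0.3, 0.2]
grip_width: 0.022
finger_force: 49.0
```

Run:
```python
from h import *
go3(*bx(-.048,-.045),.17,YAW+np.pi/2)
```

```text
spin 0.8 q6 1.83 dp [-51.48 -12.56  -5.29] true [0.5723 0.222  0.1448] phi 1.658
```

>>> step_arm:
  commands:
    - {"jaw": 1,"dp": [-2,-0.9,-0.5],"spin": 0.8}
    - {"jaw": 1,"dp": [-4.2,-1,-0.4],"spin": 0}
    - {"jaw": 1,"dp": [-4.2,-1,-0.4],"spin": 0}
    - {"jaw": 1,"dp": [-4.2,-1,-0.4],"spin": 0}
    - {"jaw": 1,"dp": [-4.2,-1,-0.4],"spin": 0}
    - {"jaw": 1,"dp": [-4.2,-1,-0.4],"spin": 0}
    - {"jaw": 1,"dp": [-4.2,-1,-0.4],"spin": 0}
    - {"jaw": 1,"dp": [-4.2,-1,-0.4],"spin": 0}
    - {"jaw": 1,"dp": [-4.2,-1,-0.4],"spin": 0}
    - {"jaw": 1,"dp": [-4.2,-1,-0.4],"spin": 0}

```text
clock: 54.8
position: [0.5045, -0.1845, 0.1376]
tool_rot: [[-0.08, 0.997, -0.015], [0.995, 0.081, 0.057], [0.058, -0.01, -0.998]]
wrist_force: [0.6, -0.1, -0.1]
grip_width: 0.0218
finger_force: 49.0
```

>>> step_arm:
  commands:
    - {"jaw": 1,"dp": [-4.2,-1,-0.4],"spin": 0}
    - {"jaw": 1,"dp": [-4.2,-1,-0.4],"spin": 0}
    - {"jaw": 1,"dp": [-3.3,-0.7,-0.4],"spin": 0}
    - {"jaw": 1,"dp": [0,0,0],"spin": 0}
    - {"jaw": 1,"dp": [0,0,0],"spin": 0}

```text
clock: 55.3
position: [0.4876, -0.3024, 0.1428]
tool_rot: [[-0.078, 0.997, -0.015], [0.995, 0.079, 0.058], [0.059, -0.01, -0.998]]
wrist_force: [-0.5, 0.4, -0.2]
grip_width: 0.0223
finger_force: 49.0
```

Run:
```python
from h import *
go3(*bx(-.048,-.045),.020,YAW+np.pi/2); lids(("highlighter",)); print(bx(-.048,-.045))
for n in("side","top"): print(outl(n,"highlighter",.17))
```

```text
spin 0.3 q6 0.91 dp [-0.76 -0.09 14.99] true [ 0.488  -0.304   0.1701] phi 1.649
side highlighter [(0.65, [0.488, -0.305, 0.166]), (0.42, [0.419, 0.194, 0.004])]
top highlighter [(0.64, [0.488, -0.3, 0.166])]
[ 0.48540992 -0.30288104]
[(0.52, [0.486, -0.303, 0.022, 0.12], 'mean', [0.4869999885559082, -0.3019999861717224], 'yaw', 1.666)]
[(0.67, [0.57, -0.227, 0.236, 0.314], 'mean', [0.5709999799728394, -0.22599999606609344], 'yaw', 2.399), (0.57, [0.487, -0.281, 0.027, 0.075], 'mean', [0.4869999885559082, -0.2800000011920929], 'yaw', 1.685)]
```

>>> step_arm:
  commands:
    - {"jaw": 1,"dp": [-0.2,-0.2,4],"spin": 0}
    - {"jaw": 1,"dp": [-0.2,0,4],"spin": 0}
    - {"jaw": 1,"dp": [-0.2,0,4],"spin": 0}
    - {"jaw": 1,"dp": [-0.2,0,2.5],"spin": 0}
    - {"jaw": 1,"dp": [0,0,0],"spin": 0}

```text
clock: 56.1
position: [0.4877, -0.3016, -0.0005]
tool_rot: [[-0.081, 0.997, -0.009], [0.995, 0.081, 0.055], [0.056, -0.005, -0.998]]
wrist_force: [1.5, -0.1, 0.7]
grip_width: 0.0218
finger_force: 54.0
```

>>> step_arm:
  commands:
    - {"jaw": 3,"dp": [0,0,0],"spin": 0}
    - {"jaw": 3,"dp": [0,0,0],"spin": 0}
    - {"jaw": 3,"dp": [0,0,0],"spin": 0}
    - {"jaw": 3,"dp": [0,0,-4],"spin": 0}
    - {"jaw": 3,"dp": [0,0,-4],"spin": 0}
    - {"jaw": 3,"dp": [0,0,-4],"spin": 0}
    - {"jaw": 3,"dp": [4,0,0.25],"spin": 0}
    - {"jaw": 3,"dp": [4.4,0,0.25],"spin": 0}
    - {"jaw": 3,"dp": [4.4,0,0.25],"spin": 0}
    - {"jaw": 3,"dp": [4.4,0,0.25],"spin": 0}

```text
clock: 57.1
position: [0.4733, -0.1348, 0.1187]
tool_rot: [[-0.08, 0.997, -0.012], [0.995, 0.08, 0.057], [0.057, -0.008, -0.998]]
wrist_force: [0.1, -0.9, -0.1]
grip_width: 0.0299
finger_force: 0.0
```

>>> step_arm:
  commands:
    - {"jaw": 5,"dp": [4.4,-0.6,0.25],"spin": 0}
    - {"jaw": 5,"dp": [4.4,-0.6,0.25],"spin": 0}
    - {"jaw": 5,"dp": [4.4,-0.6,0.25],"spin": 0}
    - {"jaw": 5,"dp": [4.4,-0.6,0.25],"spin": 0}
    - {"jaw": 5,"dp": [4.4,-0.6,0.25],"spin": 0}

```text
clock: 57.6
position: [0.4253, 0.0825, 0.1193]
tool_rot: [[-0.08, 0.997, -0.012], [0.995, 0.081, 0.057], [0.058, -0.007, -0.998]]
wrist_force: [1.9, 0.4, 0.5]
grip_width: 0.0501
finger_force: 0.0
```

Run:
```python
from h import *
lids(("highlighter","pen_1","stamp_1","tin_1"))
for n in("top","side"): print(n,outl(n,"highlighter",.019)[:1],outl(n,"pen_1",.008)[:1])
go3(.416,.193,.09,3.037)
```

```text
side highlighter [(0.46, [0.489, -0.303, 0.01]), (0.3, [0.533, -0.254, 0.003])]
side pen_1 [(0.59, [0.417, 0.193, 0.004]), (0.21, [0.653, -0.17, 0.26])]
side stamp_1 [(0.52, [0.652, -0.17, 0.262]), (0.51, [0.531, -0.256, 0.004])]
side tin_1 [(0.71, [0.665, -0.33, 0.261]), (0.7, [0.571, -0.314, 0.004])]
top highlighter [(0.56, [0.484, -0.302, 0.01])]
top pen_1 [(0.73, [0.415, 0.189, 0.006])]
top stamp_1 [(0.62, [0.556, -0.19, 0.009])]
top tin_1 [(0.7, [0.568, -0.299, 0.004]), (0.67, [0.56, -0.265, 0.001])]
top [(0.75, [0.488, -0.3, 0.025, 0.112], 'mean', [0.4880000054836273, -0.29899999499320984], 'yaw', 1.685)] [(0.76, [0.414, 0.194, 0.011, 0.134], 'mean', [0.4129999876022339, 0.1940000057220459], 'yaw', 3.036)]
side [(0.77, [0.487, -0.292, 0.021, 0.115], 'mean', [0.4880000054836273, -0.2930000126361847], 'yaw', 1.662)] [(0.63, [0.415, 0.194, 0.014, 0.133], 'mean', [0.4169999957084656, 0.19300000369548798], 'yaw', 3.033)]
spin -79.5 q6 1.63 dp [ 2.14 10.97  6.26] true [0.4266 0.0783 0.1461] phi 1.649
```

>>> step_arm:
  commands:
    - {"jaw": 3.5,"dp": [0,0,0],"spin": -8}
    - {"jaw": 3.5,"dp": [0,0,0],"spin": -8}
    - {"jaw": 3.5,"dp": [0,0,0],"spin": -8}
    - {"jaw": 3.5,"dp": [0,0,0],"spin": -8}
    - {"jaw": 3.5,"dp": [0,0,0],"spin": -8}
    - {"jaw": 3.5,"dp": [0,0,0],"spin": -8}
    - {"jaw": 3.5,"dp": [0,0,0],"spin": -8}
    - {"jaw": 3.5,"dp": [0,0,0],"spin": -8}
    - {"jaw": 3.5,"dp": [0,0,0],"spin": -8}
    - {"jaw": 3.5,"dp": [0,0,0],"spin": -7.5}

```text
clock: 59.3
position: [0.4262, 0.0801, 0.1188]
tool_rot: [[-0.995, 0.099, -0.013], [0.098, 0.994, 0.057], [0.019, 0.055, -0.998]]
wrist_force: [-0.2, 0.7, 0.3]
grip_width: 0.0352
finger_force: 0.0
```

>>> step_arm:
  commands:
    - {"jaw": 3.5,"dp": [0.7,3.7,1],"spin": 0}
    - {"jaw": 3.5,"dp": [0.7,3.7,1.5],"spin": 0}
    - {"jaw": 3.5,"dp": [0.7,3.6,2],"spin": 0}
    - {"jaw": 3.5,"dp": [0,0,2],"spin": 0}
    - {"jaw": 3.5,"dp": [0,0,0],"spin": 0}
    - {"jaw": 3.5,"dp": [0,0,0],"spin": 0}

```text
clock: 59.9
position: [0.4156, 0.195, 0.0605]
tool_rot: [[-0.994, 0.104, -0.014], [0.103, 0.993, 0.056], [0.02, 0.054, -0.998]]
wrist_force: [0.9, 0.6, -0.8]
grip_width: 0.0352
finger_force: 0.0
```

Run:
```python
from h import *
go3(.415,.193,.004,3.035)
lids(("pen_1",))
```

```text
spin 0.2 q6 0.5 dp [-0.07 -0.52  8.36] true [0.416  0.1935 0.0878] phi 3.038
side pen_1 [(0.73, [0.415, 0.192, 0.005])]
top pen_1 []
```

>>> step_arm:
  commands:
    - {"jaw": 3.5,"dp": [0,-0.2,3],"spin": 0}
    - {"jaw": 3.5,"dp": [0,-0.2,3],"spin": 0}
    - {"jaw": 3.5,"dp": [0,-0.1,2.3],"spin": 0}
    - {"jaw": 3.5,"dp": [0,0,0],"spin": 0}
    - {"jaw": 0.3,"dp": [0,0,0],"spin": 0}
    - {"jaw": 0.3,"dp": [0,0,0],"spin": 0}
    - {"jaw": 0.3,"dp": [0,0,0],"spin": 0}
    - {"jaw": 0.3,"dp": [0,0,0],"spin": 0}
  grip_force: 50

```text
clock: 60.9
position: [0.4156, 0.1956, -0.0212]
tool_rot: [[-0.995, 0.104, -0.01], [0.103, 0.993, 0.058], [0.016, 0.056, -0.998]]
wrist_force: [0.7, -0.8, 6.0]
grip_width: 0.0099
finger_force: 47.8
```

>>> step_arm:
  commands:
    - {"jaw": 0.3,"dp": [0,0,-2],"spin": 0}
    - {"jaw": 0.3,"dp": [0,0,-4],"spin": 0}
    - {"jaw": 0.3,"dp": [0,0,-4],"spin": 0}
    - {"jaw": 0.3,"dp": [0,0,-4],"spin": 0}
    - {"jaw": 0.3,"dp": [0,0,0],"spin": 0}

```text
clock: 61.4
position: [0.4193, 0.1884, 0.123]
tool_rot: [[-0.995, 0.104, -0.004], [0.103, 0.993, 0.06], [0.01, 0.06, -0.998]]
wrist_force: [0.8, 0.9, 0.1]
grip_width: 0.0099
finger_force: 46.3
```

Run:
```python
from h import *
lids(("pen_1",))
go3(*bx(-.048,0.03),.17,YAW+np.pi/2)
```

```text
side pen_1 [(0.61, [0.42, 0.184, 0.147]), (0.24, [0.574, -0.316, 0.002])]
top pen_1 []
spin 79.9 q6 0.49 dp [-41.5    3.36  -5.08] true [0.4158 0.1855 0.1433] phi 3.038
```

>>> step_arm:
  commands:
    - {"jaw": 0.3,"dp": [0,0,-0.5],"spin": 8}
    - {"jaw": 0.3,"dp": [0,0,-0.5],"spin": 8}
    - {"jaw": 0.3,"dp": [0,0,-0.5],"spin": 8}
    - {"jaw": 0.3,"dp": [0,0,-0.5],"spin": 8}
    - {"jaw": 0.3,"dp": [0,0,-0.5],"spin": 8}
    - {"jaw": 0.3,"dp": [0,0,0],"spin": 8}
    - {"jaw": 0.3,"dp": [0,0,0],"spin": 8}
    - {"jaw": 0.3,"dp": [0,0,0],"spin": 8}
    - {"jaw": 0.3,"dp": [0,0,0],"spin": 8}
    - {"jaw": 0.3,"dp": [0,0,0],"spin": 8}

```text
clock: 62.6
position: [0.4154, 0.1855, 0.1402]
tool_rot: [[-0.064, 0.998, -0.016], [0.996, 0.065, 0.055], [0.056, -0.012, -0.998]]
wrist_force: [-0.3, 0.0, 0.3]
grip_width: 0.0097
finger_force: 46.3
```

Run:
```python
from h import *
go3(*bx(-.041,.036),.17,YAW+np.pi/2)
```

```text
spin -0.5 q6 1.89 dp [-40.89   4.06  -2.62] true [0.4158 0.184  0.1674] phi 1.635
```

>>> step_arm:
  commands:
    - {"jaw": 0.3,"dp": [-2,0.3,-0.2],"spin": -0.5}
    - {"jaw": 0.3,"dp": [-4.1,0.4,-0.3],"spin": 0}
    - {"jaw": 0.3,"dp": [-4.1,0.4,-0.3],"spin": 0}
    - {"jaw": 0.3,"dp": [-4.1,0.4,-0.3],"spin": 0}
    - {"jaw": 0.3,"dp": [-4.1,0.4,-0.3],"spin": 0}
    - {"jaw": 0.3,"dp": [-4.1,0.4,-0.3],"spin": 0}
    - {"jaw": 0.3,"dp": [-4.1,0.4,-0.3],"spin": 0}
    - {"jaw": 0.3,"dp": [-4.1,0.4,-0.3],"spin": 0}
    - {"jaw": 0.3,"dp": [-4.1,0.4,-0.3],"spin": 0}
    - {"jaw": 0.3,"dp": [-4.1,0.4,0],"spin": 0}

```text
clock: 63.6
position: [0.4855, -0.2011, 0.1437]
tool_rot: [[-0.079, 0.997, -0.015], [0.995, 0.079, 0.058], [0.059, -0.01, -0.998]]
wrist_force: [0.7, 0.4, 0.3]
grip_width: 0.0098
finger_force: 46.3
```

>>> step_arm:
  commands:
    - {"jaw": 0.3,"dp": [-2,0.2,0],"spin": 0}
    - {"jaw": 0.3,"dp": [0,0,0],"spin": 0}
    - {"jaw": 0.3,"dp": [0,0,0],"spin": 0}

```text
clock: 63.9
position: [0.4888, -0.2191, 0.1424]
tool_rot: [[-0.078, 0.997, -0.016], [0.995, 0.079, 0.058], [0.06, -0.011, -0.998]]
wrist_force: [0.2, 1.4, -0.0]
grip_width: 0.0099
finger_force: 46.3
```

Run:
```python
from h import *
go3(*bx(-.041,.036),.027,YAW+np.pi/2); lids(("pen_1",))
for n in("side","top"): print(outl(n,"pen_1",.17)[:2])
print(bx(-.041,.036))
```

```text
spin 0.3 q6 1.04 dp [-0.92 -0.12 14.24] true [ 0.4893 -0.2207  0.1697] phi 1.649
side pen_1 [(0.48, [0.488, -0.218, 0.169]), (0.42, [0.74, 0.061, 0.0])]
top pen_1 [(0.17, [0.772, 0.259, 0.004])]
[(0.39, [0.636, -0.262, 0.079, 0.504], 'mean', [0.640999972820282, -0.2680000066757202], 'yaw', 1.796)]
[(0.48, [0.486, -0.184, 0.005, 0.056], 'mean', [0.4860000014305115, -0.17100000381469727], 'yaw', 1.648)]
[ 0.48648353 -0.22158622]
```

>>> step_arm:
  commands:
    - {"jaw": 0.3,"dp": [-0.3,-0.1,4],"spin": 0}
    - {"jaw": 0.3,"dp": [-0.3,0,4],"spin": 0}
    - {"jaw": 0.3,"dp": [-0.2,0,4],"spin": 0}
    - {"jaw": 0.3,"dp": [-0.2,0,2.2],"spin": 0}
    - {"jaw": 0.3,"dp": [0,0,0],"spin": 0}

```text
clock: 64.7
position: [0.4861, -0.2201, -0.0006]
tool_rot: [[-0.08, 0.997, -0.016], [0.995, 0.08, 0.058], [0.06, -0.012, -0.998]]
wrist_force: [-0.9, 0.2, 0.2]
grip_width: 0.01
finger_force: 49.6
```

>>> step_arm:
  commands:
    - {"jaw": 1.8,"dp": [0,0,0],"spin": 0}
    - {"jaw": 1.8,"dp": [0,0,0],"spin": 0}
    - {"jaw": 1.8,"dp": [0,0,0],"spin": 0}
    - {"jaw": 1.8,"dp": [0,0,-4],"spin": 0}
    - {"jaw": 1.8,"dp": [0,0,-4],"spin": 0}
    - {"jaw": 1.8,"dp": [0,0,-4],"spin": 0}
    - {"jaw": 1.8,"dp": [4,0,-2],"spin": 0}
    - {"jaw": 1.8,"dp": [4.4,0,0.25],"spin": 0}
    - {"jaw": 1.8,"dp": [4.4,0,0.25],"spin": 0}
    - {"jaw": 1.8,"dp": [4.4,0,0.25],"spin": 0}

```text
clock: 65.7
position: [0.4759, -0.0565, 0.1454]
tool_rot: [[-0.078, 0.997, -0.01], [0.995, 0.079, 0.056], [0.057, -0.006, -0.998]]
wrist_force: [0.4, -0.1, 0.2]
grip_width: 0.018
finger_force: 0.0
```

Run:
```python
from h import *
lids(("pen_1","highlighter","stamp_1","tin_1","lid_tab_left","hasp_tab"))
im=camera("top")
for n in("side","top"): print(outl(n,"pen_1",.014)[:2],outl(n,"highlighter",.014)[:2])
cv2.imwrite('pics/top9.png',cv2.resize(im[140:300,340:480],None,fx=3.7,fy=3.7,interpolation=cv2.INTER_CUBIC))
```

```text
side pen_1 [(0.58, [0.488, -0.222, 0.02])]
side highlighter [(0.53, [0.491, -0.304, 0.01])]
side stamp_1 [(0.57, [0.679, -0.247, 0.287]), (0.46, [0.56, -0.193, 0.001])]
side tin_1 [(0.52, [0.572, -0.312, 0.001]), (0.48, [0.561, -0.266, 0.003])]
side lid_tab_left [(0.71, [0.651, -0.168, 0.261])]
side hasp_tab [(0.52, [0.677, -0.243, 0.286])]
top pen_1 []
top highlighter [(0.59, [0.484, -0.304, 0.009]), (0.23, [0.561, -0.265, 0.001])]
top stamp_1 []
top tin_1 [(0.68, [0.562, -0.262, -0.001]), (0.47, [0.575, -0.308, 0.008])]
top lid_tab_left [(0.64, [0.654, -0.169, 0.256]), (0.63, [0.575, -0.31, 0.006])]
top hasp_tab [(0.69, [0.773, 0.257, 0.004]), (0.54, [0.675, -0.242, 0.284])]
[] [(0.51, [0.486, -0.302, 0.018, 0.12], 'mean', [0.48399999737739563, -0.30799999833106995], 'yaw', 1.732)]
[] [(0.54, [0.494, -0.341, 0.031, 0.023], 'mean', [0.49300000071525574, -0.34200000762939453], 'yaw', 1.712)]
```

View pics/top9.png

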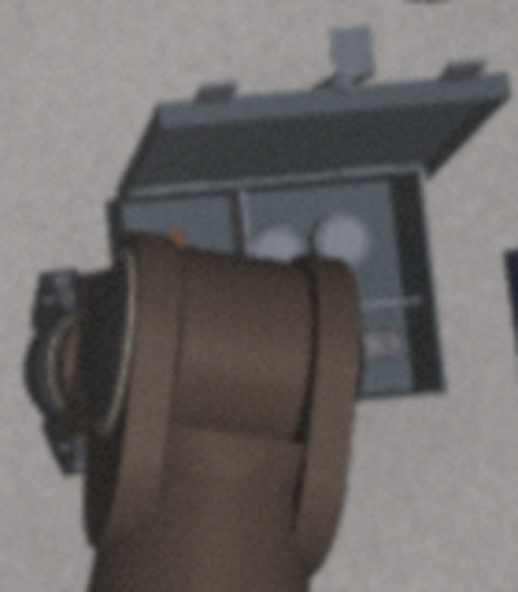

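The top view shows both tins flat in their bay, the stamp knob in the back-left bay (178,238), and the highlighter in the front bay (380,345). Now I'll shut the lid by pushing it from behind with closed fingers.

Run:
```python
from h import *
go3(*bx(.168,.16),.222,YAW+np.pi/2);go3(*bx(.168,.045),.222,YAW+np.pi/2)
```

```text
spin 0.3 q6 1.33 dp [-3.55 20.7  -5.48] true [ 0.4762 -0.0594  0.1712] phi 1.65
spin 0.3 q6 1.33 dp [-15.04  20.69  -6.14] true [ 0.4762 -0.0594  0.1712] phi 1.65
```

>>> step_arm:
  commands:
    - {"jaw": 0,"dp": [0,4,-1.5],"spin": 0}
    - {"jaw": 0,"dp": [0,4,-1.5],"spin": 0}
    - {"jaw": 0,"dp": [-0.5,4,-1.3],"spin": 0}
    - {"jaw": 0,"dp": [-1,4.4,-1.2],"spin": 0}
    - {"jaw": 0,"dp": [-2,4.3,0],"spin": 0}
    - {"jaw": 0,"dp": [0,0,0],"spin": 0}
    - {"jaw": 0,"dp": [-4,0,-0.2],"spin": 0}
    - {"jaw": 0,"dp": [-4,0,-0.2],"spin": 0}
    - {"jaw": 0,"dp": [-3.5,0,-0.2],"spin": 0}
    - {"jaw": 0,"dp": [0,0,0],"spin": 0}
  grip_force: 30

```text
clock: 67.65
position: [0.6942, -0.1984, 0.1933]
tool_rot: [[-0.074, 0.997, -0.014], [0.996, 0.075, 0.056], [0.057, -0.01, -0.998]]
wrist_force: [-0.7, -0.1, 0.4]
grip_width: -0.0
finger_force: 0.0
```

Run:
```python
from h import *
R=at()[1]; print(at()[3]["q"].__class__, np.round(R,3).tolist())
def pt(th): 
    c,s=np.cos(th),np.sin(th); b=bx(.086-.15*c+.003*s+.0145,.045); return np.array([*b,.07+.15*s+.003*c])
t=true(); print(t)
ps=[t]+[pt(x) for x in (1.6,1.4,1.2,1.0,.8,.6,.4,.2,0)]
for a,b in zip(ps,ps[1:]): print(np.round(100*R.T@(b-a),2))
```

```text
<class 'numpy.ndarray'> [[-0.074, 0.997, -0.014], [0.996, 0.075, 0.056], [0.057, -0.01, -0.998]]
[ 0.69461527 -0.19988534  0.22059647]
[ 0.26 -6.03  0.15]
[-0.   -2.99  0.18]
[-0.04 -2.89  0.77]
[-0.07 -2.68  1.33]
[-0.1  -2.37  1.84]
[-0.13 -1.95  2.27]
[-0.15 -1.46  2.61]
[-0.16 -0.91  2.85]
[-0.17 -0.33  2.97]
```

>>> step_arm:
  commands:
    - {"jaw": 0,"dp": [0.2,-3,0],"spin": 0}
    - {"jaw": 0,"dp": [0,-3,0.15],"spin": 0}
    - {"jaw": 0,"dp": [0,-3,0.18],"spin": 0}
    - {"jaw": 0,"dp": [0,-2.9,0.77],"spin": 0}
    - {"jaw": 0,"dp": [-0.1,-2.7,1.33],"spin": 0}
    - {"jaw": 0,"dp": [-0.1,-2.4,1.84],"spin": 0}
    - {"jaw": 0,"dp": [-0.1,-2,2.27],"spin": 0}
    - {"jaw": 0,"dp": [0,0,0],"spin": 0}

```text
clock: 68.45
position: [0.5007, -0.205, 0.1287]
tool_rot: [[-0.078, 0.997, -0.017], [0.995, 0.079, 0.059], [0.06, -0.013, -0.998]]
wrist_force: [0.3, -0.1, -0.3]
grip_width: 0.0001
finger_force: 0.0
```

Run:
```python
from h import *
lids(("lid_tab_left","lid_tab_right","hasp_tab"))
print(true())
```

```text
side lid_tab_left [(0.97, [0.454, -0.181, 0.179]), (0.37, [0.47, -0.264, 0.171])]
side lid_tab_right [(0.76, [0.464, -0.342, 0.18])]
side hasp_tab [(0.57, [0.442, -0.259, 0.205])]
top lid_tab_left [(0.58, [0.454, -0.182, 0.179])]
top lid_tab_right []
top hasp_tab [(0.64, [0.436, -0.262, 0.204])]
[ 0.50606127 -0.20804994  0.15848487]
```

>>> step_arm:
  commands:
    - {"jaw": 0,"dp": [-0.15,-1.46,2.6],"spin": 0}
    - {"jaw": 0,"dp": [-0.15,-0.9,2.85],"spin": 0}
    - {"jaw": 0,"dp": [-0.1,-0.3,2],"spin": 0}
    - {"jaw": 0,"dp": [0,0,0.8],"spin": 0}
    - {"jaw": 0,"dp": [0,0,0],"spin": 0}

```text
clock: 69.35
position: [0.4771, -0.2076, 0.0477]
tool_rot: [[-0.079, 0.997, -0.015], [0.995, 0.08, 0.058], [0.059, -0.01, -0.998]]
wrist_force: [-0.1, 0.7, -0.4]
grip_width: 0.0001
finger_force: 0.0
```

>>> step_arm:
  commands:
    - {"jaw": 0,"dp": [0,0,0.2],"spin": 0}
    - {"jaw": 0,"dp": [0,0,0.2],"spin": 0}
    - {"jaw": 0,"dp": [0,0,0],"spin": 0}

```text
clock: 69.65
position: [0.4783, -0.2079, 0.0461]
tool_rot: [[-0.079, 0.997, -0.011], [0.995, 0.08, 0.056], [0.057, -0.006, -0.998]]
wrist_force: [-1.1, 1.3, 6.2]
grip_width: 0.0
finger_force: 2.9
```

Run:
```python
from h import *
lids(("lid_tab_left","lid_tab_right","hasp_tab","hasp_hinge"))
print(true())
```

```text
side lid_tab_left []
side lid_tab_right [(0.57, [0.43, -0.344, 0.073])]
side hasp_tab [(0.52, [0.394, -0.264, 0.084])]
side hasp_hinge [(0.46, [0.44, -0.261, 0.074])]
top lid_tab_left [(0.7, [0.42, -0.184, 0.073])]
top lid_tab_right [(0.67, [0.772, 0.256, 0.002]), (0.43, [0.414, 0.103, 0.002])]
top hasp_tab [(0.41, [0.394, -0.262, 0.083])]
top hasp_hinge [(0.5, [0.438, -0.263, 0.073])]
[ 0.47862173 -0.20938225  0.07328984]
```

The lid is shut: contact at a tip height of 73 mm. Next I'll push the hasp down with the closed fingers from above.

>>> step_arm:
  commands:
    - {"jaw": 0,"dp": [0,0,0.2],"spin": 0}
    - {"jaw": 0,"dp": [0,0,0],"spin": 0}
    - {"jaw": 0,"dp": [0,0,-4],"spin": 0}
    - {"jaw": 0,"dp": [0,0,-3],"spin": 0}
    - {"jaw": 0,"dp": [-2,-3.5,0],"spin": 0}
    - {"jaw": 0,"dp": [-2.5,-3.5,0],"spin": 0}
    - {"jaw": 0,"dp": [0,0,0],"spin": 0}
    - {"jaw": 0,"dp": [0,0,0],"spin": 0}

```text
clock: 70.95
position: [0.412, -0.2625, 0.111]
tool_rot: [[-0.077, 0.997, -0.011], [0.995, 0.078, 0.056], [0.057, -0.007, -0.998]]
wrist_force: [-0.2, 0.8, -0.6]
grip_width: 0.0002
finger_force: 0.0
```

Run:
```python
from h import *
go3(*bx(-.120,0),.075,YAW+np.pi/2); go3(*bx(-.120,0),.031,YAW+np.pi/2)
```

```text
spin 0.2 q6 0.9 dp [-0.27 -0.14  6.33] true [ 0.4123 -0.264   0.1383] phi 1.648
spin 0.2 q6 0.9 dp [-0.52 -0.11 10.72] true [ 0.4123 -0.264   0.1383] phi 1.648
```

>>> step_arm:
  commands:
    - {"jaw": 0,"dp": [-0.15,-0.1,3],"spin": 0}
    - {"jaw": 0,"dp": [-0.15,0,3],"spin": 0}
    - {"jaw": 0,"dp": [0,0,1.2],"spin": 0}
    - {"jaw": 0,"dp": [-0.1,0,1.2],"spin": 0}
    - {"jaw": 0,"dp": [0,0,1.2],"spin": 0}
    - {"jaw": 0,"dp": [0,0,0],"spin": 0}

```text
clock: 71.55
position: [0.4125, -0.2606, 0.0144]
tool_rot: [[-0.08, 0.997, -0.009], [0.995, 0.08, 0.056], [0.057, -0.004, -0.998]]
wrist_force: [2.8, 0.5, 1.8]
grip_width: 0.0
finger_force: 2.0
```

Run:
```python
from h import *
lids(("hasp_tab","lid_tab_left","lid_tab_right"))
go3(*bx(-.120,0),.030)
```

```text
side hasp_tab [(0.38, [0.403, -0.264, 0.047])]
side lid_tab_left [(0.73, [0.42, -0.186, 0.074]), (0.16, [0.441, -0.263, 0.072])]
side lid_tab_right [(0.84, [0.43, -0.346, 0.077])]
top hasp_tab [(0.53, [0.4, -0.263, 0.04])]
top lid_tab_left [(0.65, [0.422, -0.187, 0.073])]
top lid_tab_right [(0.59, [0.399, -0.264, 0.041]), (0.57, [0.432, -0.341, 0.074])]
spin 0.0 q6 0.9 dp [-0.15 -0.15  1.24] true [ 0.4118 -0.2623  0.0425] phi 1.65
```

Working as planned. Continuing down.

>>> step_arm:
  commands:
    - {"jaw": 0,"dp": [0,0,0.6],"spin": 0}
    - {"jaw": 0,"dp": [0,0,0.5],"spin": 0}
    - {"jaw": 0,"dp": [0,0,0.2],"spin": 0}
    - {"jaw": 0,"dp": [0,0,0],"spin": 0}

```text
clock: 72.35
position: [0.415, -0.2612, 0.01]
tool_rot: [[-0.08, 0.997, -0.0], [0.995, 0.08, 0.053], [0.053, 0.004, -0.999]]
wrist_force: [-7.2, 11.1, 59.7]
grip_width: 0.0001
finger_force: 42.0
```

Run:
```python
from h import *
lids(("hasp_tab","hasp_hinge"));print(true())
```

```text
side hasp_tab [(0.64, [0.406, -0.265, 0.037]), (0.29, [0.531, -0.256, 0.007])]
side hasp_hinge [(0.44, [0.44, -0.262, 0.073])]
top hasp_tab []
top hasp_hinge [(0.57, [0.435, -0.261, 0.075])]
[ 0.41493517 -0.26264149  0.03722649]
```

The finger wedged against the strap at about 0.4 rad. I'll back off and push the tab's end horizontally instead.

>>> step_arm:
  commands:
    - {"jaw": 0,"dp": [0,0,-2],"spin": 0}
    - {"jaw": 0,"dp": [0,0,-3],"spin": 0}
    - {"jaw": 0,"dp": [0,-3,0],"spin": 0}
    - {"jaw": 0,"dp": [0,-3,0],"spin": 0}
    - {"jaw": 0,"dp": [0,0,3],"spin": 0}
    - {"jaw": 0,"dp": [0,0,3],"spin": 0}
    - {"jaw": 0,"dp": [0,0,0],"spin": 0}
    - {"jaw": 0,"dp": [0,0,0],"spin": 0}

```text
clock: 73.45
position: [0.349, -0.2636, -0.0082]
tool_rot: [[-0.079, 0.997, -0.015], [0.995, 0.079, 0.058], [0.059, -0.01, -0.998]]
wrist_force: [0.3, 0.2, -0.2]
grip_width: -0.0
finger_force: 0.0
```

Run:
```python
from h import *
lids(("hasp_tab",))
go3(*bx(-.143,0),.014,YAW+np.pi/2)
```

```text
side hasp_tab [(0.65, [0.408, -0.264, 0.04]), (0.44, [0.42, -0.183, 0.075])]
top hasp_tab [(0.6, [0.398, -0.26, 0.036])]
spin 0.4 q6 0.82 dp [-0.18  3.63  0.59] true [ 0.3511 -0.2662  0.0203] phi 1.65
```

>>> step_arm:
  commands:
    - {"jaw": 0,"dp": [-0.2,1.2,0.4],"spin": 0}
    - {"jaw": 0,"dp": [0,1.2,0],"spin": 0}
    - {"jaw": 0,"dp": [0,0.8,0],"spin": 0}
    - {"jaw": 0,"dp": [0,0.5,0],"spin": 0}
    - {"jaw": 0,"dp": [0,0,0],"spin": 0}

```text
clock: 74.15
position: [0.3877, -0.2624, -0.0131]
tool_rot: [[-0.08, 0.997, -0.014], [0.995, 0.081, 0.057], [0.058, -0.009, -0.998]]
wrist_force: [-0.5, -0.6, -0.3]
grip_width: 0.0003
finger_force: 0.4
```

>>> step_arm:
  commands:
    - {"jaw": 0,"dp": [0,0.3,0],"spin": 0}
    - {"jaw": 0,"dp": [0,0.2,0],"spin": 0}
    - {"jaw": 0,"dp": [0,0,0],"spin": 0}

```text
clock: 74.45
position: [0.3926, -0.2625, -0.0124]
tool_rot: [[-0.079, 0.997, -0.012], [0.995, 0.08, 0.056], [0.057, -0.007, -0.998]]
wrist_force: [0.9, -0.1, -0.8]
grip_width: 0.0
finger_force: 0.0
```

Run:
```python
from h import *
lids(("hasp_tab",))
go3(*bx(-.138,0),.014,YAW+np.pi/2)
```

```text
side hasp_tab [(0.42, [0.423, -0.262, 0.03])]
top hasp_tab [(0.54, [0.417, -0.264, 0.031])]
spin 0.4 q6 0.87 dp [-0.05 -0.02  0.08] true [ 0.3926 -0.2641  0.0148] phi 1.65
```

>>> step_arm:
  commands:
    - {"jaw": 0,"dp": [0,0.2,0],"spin": 0}
    - {"jaw": 0,"dp": [0,0.2,0],"spin": 0}
    - {"jaw": 0,"dp": [0,0,0],"spin": 0}

```text
clock: 74.95
position: [0.3938, -0.2621, -0.0133]
tool_rot: [[-0.078, 0.997, -0.017], [0.995, 0.079, 0.056], [0.057, -0.013, -0.998]]
wrist_force: [-7.2, -2.5, 1.2]
grip_width: -0.0002
finger_force: 2.6
```

>>> step_arm:
  commands:
    - {"jaw": 0,"dp": [0,0.2,0],"spin": 0}
    - {"jaw": 0,"dp": [0,0,0],"spin": 0}

```text
clock: 75.15
position: [0.3939, -0.262, -0.0138]
tool_rot: [[-0.077, 0.997, -0.021], [0.995, 0.078, 0.056], [0.057, -0.016, -0.998]]
wrist_force: [-12.6, -4.3, 0.6]
grip_width: -0.0
finger_force: 3.4
```

The hasp is hard against its stop. I'll retreat and do a final check.

>>> step_arm:
  commands:
    - {"jaw": 0,"dp": [0,-1,0],"spin": 0}
    - {"jaw": 0,"dp": [0,-3,0],"spin": 0}
    - {"jaw": 0,"dp": [0,-3,-2],"spin": 0}
    - {"jaw": 0,"dp": [0,0,-4],"spin": 0}
    - {"jaw": 0,"dp": [3,0,-4],"spin": 0}
    - {"jaw": 0,"dp": [4,0,0],"spin": 0}
    - {"jaw": 0,"dp": [4,0,0],"spin": 0}
    - {"jaw": 0,"dp": [4,0,0],"spin": 0}
    - {"jaw": 0,"dp": [0,0,0],"spin": 0}

```text
clock: 76.05
position: [0.317, -0.1206, 0.0969]
tool_rot: [[-0.084, 0.996, -0.012], [0.995, 0.084, 0.058], [0.058, -0.007, -0.998]]
wrist_force: [0.2, -0.4, 0.0]
grip_width: 0.0003
finger_force: 0.0
```

Run:
```python
from h import *
lids(("hasp_tab","hasp_hinge","lid_tab_left","lid_tab_right","pen_1","highlighter","stamp_1","tin_1"))
im=camera("top");a=im[180:270,360:470]; b=camera("side")[70:170,280:400]
cv2.imwrite("pics/end.png",np.hstack([cv2.resize(x,(390,390),interpolation=cv2.INTER_CUBIC) for x in(a,b)]))
```

```text
side hasp_tab [(0.67, [0.421, -0.262, 0.032])]
side hasp_hinge [(0.66, [0.777, 0.255, 0.003]), (0.65, [0.535, -0.254, 0.001])]
side lid_tab_left [(0.56, [0.422, -0.183, 0.078])]
side lid_tab_right [(0.66, [0.432, -0.341, 0.076])]
side pen_1 []
side highlighter []
side stamp_1 []
side tin_1 []
top hasp_tab [(0.54, [0.417, -0.261, 0.03])]
top hasp_hinge [(0.62, [0.414, 0.105, -0.0]), (0.42, [0.437, -0.263, 0.074])]
top lid_tab_left [(0.58, [0.42, -0.184, 0.077])]
top lid_tab_right [(0.61, [0.432, -0.339, 0.077])]
top pen_1 []
top highlighter []
top stamp_1 [(0.35, [0.773, 0.258, 0.003])]
top tin_1 []
```

View pics/end.png

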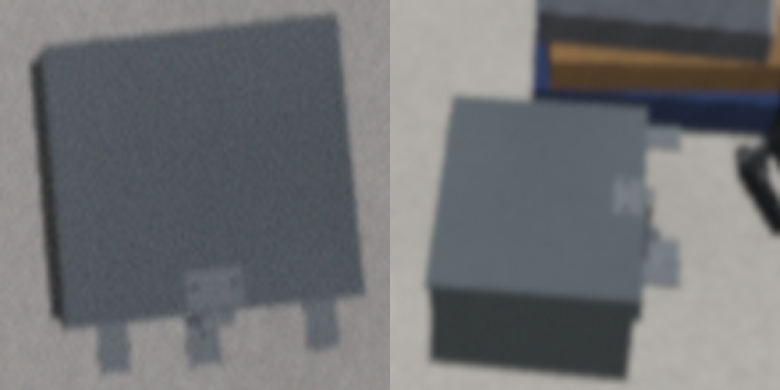

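The lid looks about 3 mm high at the front; the tabs read 77 mm against 73–74 mm before. I'll press it down once more.

Run:
```python
from h import *
go3(*bx(-.068,.045),.12,YAW+np.pi/2);go3(*bx(-.068,.045),.0745,YAW+np.pi/2)
```

```text
spin 0.4 q6 1.07 dp [-9.93 13.41 -0.33] true [ 0.3179 -0.1253  0.1236] phi 1.65
spin 0.4 q6 1.07 dp [-10.19  13.45   4.21] true [ 0.3179 -0.1253  0.1236] phi 1.65
```

>>> step_arm:
  commands:
    - {"jaw": 0,"dp": [-2.5,3.4,-0.3],"spin": 0}
    - {"jaw": 0,"dp": [-2.5,3.4,-0.2],"spin": 0}
    - {"jaw": 0,"dp": [-2.5,3.3,0],"spin": 0}
    - {"jaw": 0,"dp": [-2.5,3.3,0],"spin": 0}
    - {"jaw": 0,"dp": [0,0,2],"spin": 0}
    - {"jaw": 0,"dp": [0,0,1.5],"spin": 0}
    - {"jaw": 0,"dp": [0,0,0.6],"spin": 0}
    - {"jaw": 0,"dp": [0,0,0.4],"spin": 0}
    - {"jaw": 0,"dp": [0,0,0],"spin": 0}

```text
clock: 77.95
position: [0.4584, -0.2103, 0.0496]
tool_rot: [[-0.079, 0.997, -0.013], [0.995, 0.08, 0.057], [0.058, -0.008, -0.998]]
wrist_force: [-0.1, -0.2, 0.7]
grip_width: -0.0001
finger_force: 0.0
```

>>> step_arm:
  commands:
    - {"jaw": 0,"dp": [0,0,0.3],"spin": 0}
    - {"jaw": 0,"dp": [0,0,0.2],"spin": 0}
    - {"jaw": 0,"dp": [0,0,0],"spin": 0}

```text
clock: 78.25
position: [0.459, -0.2105, 0.046]
tool_rot: [[-0.079, 0.997, -0.011], [0.995, 0.079, 0.055], [0.056, -0.006, -0.998]]
wrist_force: [-2.2, -0.0, 8.0]
grip_width: 0.0
finger_force: 3.6
```

>>> step_arm:
  commands:
    - {"jaw": 0,"dp": [0,0,0.2],"spin": 0}
    - {"jaw": 0,"dp": [0,0,0.1],"spin": 0}
    - {"jaw": 0,"dp": [0,0,0],"spin": 0}

```text
clock: 78.55
position: [0.4592, -0.2106, 0.0457]
tool_rot: [[-0.079, 0.997, -0.009], [0.995, 0.079, 0.054], [0.055, -0.005, -0.998]]
wrist_force: [-8.6, 3.1, 26.4]
grip_width: 0.0
finger_force: 13.4
```

>>> step_arm:
  commands:
    - {"jaw": 0,"dp": [0,0,-2],"spin": 0}
    - {"jaw": 0,"dp": [0,0,-4],"spin": 0}
    - {"jaw": 0,"dp": [0,0,-4],"spin": 0}
    - {"jaw": 0,"dp": [3,0,-3],"spin": 0}
    - {"jaw": 0,"dp": [4,0,0],"spin": 0}
    - {"jaw": 0,"dp": [4,0,0],"spin": 0}
    - {"jaw": 0,"dp": [4,0,0],"spin": 0}
    - {"jaw": 0,"dp": [0,0,0],"spin": 0}

```text
clock: 79.35
position: [0.4479, -0.0646, 0.181]
tool_rot: [[-0.084, 0.996, -0.011], [0.995, 0.084, 0.058], [0.058, -0.006, -0.998]]
wrist_force: [-0.2, 0.0, -0.4]
grip_width: 0.0
finger_force: 0.0
```

Run:
```python
from h import *
for k in range(3): lids(("hasp_tab","lid_tab_left","lid_tab_right"))
```

```text
side hasp_tab [(0.6, [0.424, -0.26, 0.027])]
side lid_tab_left [(0.56, [0.418, -0.184, 0.075])]
side lid_tab_right [(0.59, [0.431, -0.344, 0.077])]
top hasp_tab []
top lid_tab_left [(0.68, [0.739, 0.066, 0.004])]
top lid_tab_right [(0.93, [0.426, -0.339, 0.075])]
side hasp_tab [(0.62, [0.422, -0.26, 0.025]), (0.24, [0.491, 0.53, 0.003])]
side lid_tab_left [(0.95, [0.42, -0.185, 0.072])]
side lid_tab_right [(0.64, [0.43, -0.346, 0.075])]
top hasp_tab []
top lid_tab_left []
top lid_tab_right [(0.78, [0.428, -0.341, 0.076])]
side hasp_tab [(0.62, [0.423, -0.265, 0.027])]
side lid_tab_left [(0.61, [0.419, -0.184, 0.074])]
side lid_tab_right [(0.68, [0.434, -0.346, 0.074]), (0.29, [0.42, -0.187, 0.075])]
top hasp_tab []
top lid_tab_left []
top lid_tab_right [(0.61, [0.43, -0.341, 0.077])]
```

```bash
python3 -c "
from h import *
print(ticket.hand_in())"
```

```text
the job is handed in; nothing more can be done
None
```

I handed the job in at about 80 s on the clock, but the hand-in returned no verdict: the pen, highlighter, stamp and both tins are in their bays, the lid is pressed shut, the hasp is back down over the staple, and I saw no contact with the stapler, shears, paperweight or mug.

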